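# Set the length stop of a sawing jig and load it

### The job

Set up the sawing jig for cutting a batch of strips: swing the clamp lever of the length stop open, slide the stop until its pointer lines up with the mark on the index clip, and lock the lever fully again. Then lay every wooden strip flat and side by side on the jig board, square to the stop with one end up against it, and swing the hold-down bar fully down over them. Leave the cup, the glue stick and the glasses case where they are.

Things in the scene. Friction and masses are not known exactly. Their poses are not given: they have to be found in the camera images.
- jig: plywood jig board, 18 mm thick, fixed. Origin on the table, mid loading width; x along the strips, away from the robot; y left. Board x -140..120, y -110..215 mm; top z 18. Flat loading area y -110..110; strips overhang its far edge by 5 to 32 mm, as they should. Rail x -140..60, y 140..170, 16 mm high. Hinge bracket x 90..120, y 132..158, to z 48
- stop (a joint): slide of the stop carriage along the jig's +x, m; its face lies at jig x = value - 0.080. Range -0.005..0.10. Friction about 8 N with the lever open; a brake holds it against about 40 N when locked
- stop_face (a point): on the carriage: foot of the stop face (the side away from the robot) on the board top, in the middle of the loading width; axes as the jig. Strip ends go against this face
- stop_grip (a point): place to grip the stop for sliding: top edge of its aluminium cross bar, mid loading width. The bar is 16 mm thick along jig x (from the face back towards the robot), spans jig y -105..140 mm and stands 2 to 34 mm above the board. The carriage block (over the rail, 50 mm back from the face, jig y 135..175) is 40 mm high above the board
- stop_pointer (a point): tip of the carriage's black pointer blade, in line with the stop face, over the paper scale on the left of the rail (jig y 195 mm); axes as the jig
- mark (a point): white line on the small dark index clip fixed on the paper scale (10 x 16 mm, 10 mm high, jig y 198..214 mm); axes as the jig. At the start 25 to 72 mm further along +x than the pointer. The stop is set when pointer and mark have the same jig x; they do not touch
- clamp (a joint): clamp lever on top of the carriage, about a vertical axis, rad: 0 fully locked (points left, 100 deg from jig x), 1.05 fully open; grows anticlockwise seen from above (knob swings back towards the robot). The brake bites below about 0.5. 3 N at the knob moves it, 5 N when biting; it stays where it is left
- clamp_knob (a point): top centre of the upright black knob at the end of the clamp lever: a cylinder 18 mm across that turns freely on its pin; the free height above the lever arm is 26 mm; 98 mm above the table, 65 mm from the pivot
- clamp_pivot (a point): on the lever's vertical turning axis, at the height of the knob's top; on the carriage, 25 mm behind the stop face, jig y 155 mm
- hold (a joint): hold-down bar, rad: 0 is fully down across the board, its underside 21 mm above the board (the strips pass under it with 1 mm to spare), about 2 is raised and leaning to the left. Stiff hinge: stays where it is left; about 2 N at the cross handle moves it
- hold_grip (a point): place to grip the hold-down bar: on its cross handle, a black rod 16 mm across, 80 mm long along jig x at the bar's free end; this point is on the rod's axis, 25 mm from its middle on the robot's side. The steel bar is 20 mm wide, 285 mm from hinge to handle, at jig x 95..115 mm. When down, the rod is 48 mm above the table, 35 mm outside the board's right edge
- hold_hinge (a point): point on the hinge axis of the hold-down bar (the axis runs along jig x, 48 mm above the table, jig y 140 mm), at the same jig x as hold_grip; the grip moves on a circle of 285 mm about it, from right (down) over the top to the left
- strip1: dark wooden strip, square-edged bar 160 x 18 x 20 mm, 50 g; origin at its centre, x along its length. Both ends are alike. Starts flat on the table to the right of the jig; two to four of the four strips are present
- strip2: dark wooden strip, square-edged bar 160 x 18 x 20 mm, 50 g; origin at its centre, x along its length. Both ends are alike. Starts flat on the table to the right of the jig; two to four of the four strips are present
- strip3: dark wooden strip, square-edged bar 160 x 18 x 20 mm, 50 g; origin at its centre, x along its length. Both ends are alike. Starts flat on the table to the right of the jig; two to four of the four strips are present
- strip4: dark wooden strip, square-edged bar 160 x 18 x 20 mm, 50 g; origin at its centre, x along its length. Both ends are alike. Starts flat on the table to the right of the jig; two to four of the four strips are present
- cup: yellow drinking cup, 76 mm across, 95 mm high, beyond the work; bystander, leave alone; origin centre of its underside
- glue_stick: yellow glue stick standing upright, 28 mm across, 95 mm high; bystander; origin centre of its underside
- glasses_case: black glasses case 160 x 60 x 36 mm; bystander; origin centre of its underside
There are look-alikes about, which are no part of the job. What is shaped like the strip1 but red is not meant.

How it is judged:
On the way, in this order (a step that is already met when the one before it is completed fails the run):
1. the clamp lever is swung open (value of joint clamp above 0.8 rad), for 0.2 s.
2. the stop's pointer is at the mark, lever open (x of stop_pointer in the frame of mark between -0.005 and 0.005 m and value of joint clamp above 0.5 rad), for 0.2 s.
3. the lever is locked again with the stop at the mark (x of stop_pointer in the frame of mark between -0.005 and 0.005 m and value of joint clamp below 0.15 rad), for 0.3 s.
4. every strip lies on the board with one end at the stop (x of strip1 in the frame of stop_face between 0.074 and 0.091 m and y of strip1 in the frame of stop_face between -0.1 and 0.1 m and z of strip1 in the frame of stop_face between 0.004 and 0.016 m and angle between the x axis of each of strip1, strip2, strip3, strip4 and the x axis of jig, either way round below 0.12 rad and linear speed of each of strip1, strip2, strip3, strip4 below 0.02 m/s and x of strip2 in the frame of stop_face between 0.074 and 0.091 m and y of strip2 in the frame of stop_face between -0.1 and 0.1 m and z of strip2 in the frame of stop_face between 0.004 and 0.016 m and x of strip3 in the frame of stop_face between 0.074 and 0.091 m and y of strip3 in the frame of stop_face between -0.1 and 0.1 m and z of strip3 in the frame of stop_face between 0.004 and 0.016 m and x of strip4 in the frame of stop_face between 0.074 and 0.091 m and y of strip4 in the frame of stop_face between -0.1 and 0.1 m and z of strip4 in the frame of stop_face between 0.004 and 0.016 m), for 0.2 s.
5. the hold-down bar is down (value of joint hold below 0.07 rad), for 0.2 s.
At the end, for the whole second after the job is handed in: Pointer within 5 mm of the mark, lever within 0.15 rad of locked; every strip present flat on the board, centre within 100 mm of its middle line, end within 11 mm of the stop, square within 0.12 rad, at rest; hold-down bar within 0.07 rad of fully down (all of step 3 and all of step 4 and value of joint hold below 0.07 rad and velocity of joint hold below 0.05 rad/s); the robot touches nothing.
It fails at once if the cup is moved more than 30 mm (distance of cup from where it was at the start of the episode above 0.03 m).
It fails at once if the glue stick is moved more than 30 mm (distance of glue_stick from where it was at the start of the episode above 0.03 m).
It fails at once if the glasses case is moved more than 30 mm (distance of glasses_case from where it was at the start of the episode above 0.03 m).
Of strip1, strip2, strip3, strip4 only 2 to 4 are there at a start; the rules pass over those that are not, and their reading is None.
At some moment in a run one of strip1, strip2, strip3, strip4 may be knocked a few centimetres aside while the robot is not near it.
Once in a run the grip may slacken for a moment while it holds something.
It also fails if it takes over 210 s, if anything falls off the work surface, if the arm or the gripper's body presses on something with over 40 N, if the wrist force passes 120 N, or if a joint passes its speed limit or range.

### The arm

A 6-joint arm with a two-finger parallel gripper is mounted at the origin on the work surface. World frame = base frame: x ahead of the robot, y to its left, z up, the work surface at z = 0. Lengths are in m, angles in rad, forces in N, time in s.
With the tool pointing down it reaches from about 0.375 to 0.975 m from the base axis. Payload 3.8 kg.
Tool frame: the origin (TCP) lies midway between the tips of the shut fingers; the grasp point (between the pads) lies 19 mm behind it; z points along the fingers, y is the direction in which the jaws open and shut (so a half turn about z gives the same grasp; the last joint's range is limited). The gripper opens to 85 mm and grips with 20 to 120 N. Pads are 22 mm wide; open, the fingers measure 114 mm over their backs; the gripper's body (76 mm by 85 mm) begins 54 mm behind the grasp point. The pads swing forward as they close: fully open they stand 13 mm farther back than shut.
Start: joints at [-1.198, 0.264, 1.604, -0, 1.274, -0.037], TCP at [0.269, -0.619, 0.231] pointing down, gripper open.
Joint ranges: [-2.63, 2.63], [-0.94, 2.18], [0.31, 2.57], [-1.31, 4.45], [0, 2.66], [-2.55, 2.55]. Speed limits (rad/s): [2.57, 2.57, 3.14, 3.14, 3.14, 3.14].

### API

Orientations are given as a rotation vector (axis times angle).
In Python, from workcell import bot gives the robot as it stands.
- The arm moves only by the tool arm_command, never from a script. Its argument "targets" is text: rows parted by semicolons, each of 7 numbers parted by spaces: the shift along the tool's x, y, z in mm, then the turn, a rotation vector about the tool's x, y, z in degrees, then the opening, from 0 (shut) to 1 (fully open). A call has 1 to 10 rows; each row is the pose to reach, as a shift and turn from the pose commanded when the call began, along the tool's axes at that moment; what a row does not reach only later rows make up. A row lasts 1/12 s, in which the tool goes at most 41.7 mm and 7.16 degrees, less where a joint would pass 70% of its speed; a pose out of reach is approached as far as the arm can. A call with a gripper value outside its range is refused whole. The fingers move at their own pace and stop on an object; "newtons" is the grip in N (left out, the last holds). Time passes only in rows, so rows that repeat a pose let the fingers close. It gives the time, the measured TCP pose, the force and the opening at its end, in the units of the state.
- bot.read_state(): the state, without advancing time (a new reading comes with each control period).
- bot.read_camera(name): name is "side" or "top" or "wrist"; returns (picture, depth): 384x512x3 uint8, blue, green, red; 384x512 float32, m along the optical axis (not along the pixel's ray), 0 where there is no reading.
- bot.camera_params(name): a dict with "fov_y" (degrees; the focal length in pixels is half the picture's height over the tangent of half this angle, whatever the lens; pixels are square), "cx", "cy" (the principal point, pixels), "xyz" and "rotation" of the camera in the world; the wrist camera has in their place "T_tool_cam" (4x4, takes a point from camera to tool coordinates, whose origin is the TCP and whose axes are the flange's). Camera axes: x right, y up, looking along -z (the intrinsics and any distortion apply to the point x, -y, -z); pixel columns grow to the right and rows downward; lengths in m; the calibration is good to about 2 mm. A picture is of the moment at which its call begins: read the wrist's pose just before it. camera_params takes no time and is no camera call.
- bot.finish_job(): hands the job in, once; it reports no verdict.
The state is a dict: "time": time; "q": joint angles; "joint_vel": joint speeds; "joint_torque": joint torques, N m; "tool_pos": TCP position; "tcp_rot": TCP orientation; "wrist_force": force on the tool from outside, world axes, zero at the start; "torque": the same for the moment, N m; "width": opening from 0.0 (shut) to 1.0 (fully open).
Only numpy, scipy, OpenCV 4.12 (cv2) and the standard library are available. Lean on these libraries where they do the work, as an engineer would, in place of code of your own. Each camera call takes 0.05 s, during which the arm holds its last target.

## Working session

There is one attempt and no reset: what is moved stays moved. The work goes in short steps, Python scripts to look and compute and a tool call to move; the robot and the scene stay as the last step left them, time stands still between calls to the robot, and variables do not carry over. Pictures are saved under pics/ and viewed, and the job is handed in when it is done.

Besides the shell and the picture viewer there is one more tool, called after "Emit:" as a command line: name --argument value ..., lists and objects as JSON in quotes. arm_command: Moves the arm, as the interface text tells. Its arguments: {"type":"object","properties":{"targets":{"type":"string"},"newtons":{"type":"number"}},"required":["targets"]}

```bash
ls; mkdir -p pics
cat > h.py <<'E'
import numpy as np, cv2
from workcell import bot
from scipy.spatial.transform import Rotation as R
def cam(n):
    p=bot.camera_params(n)
    return p
E
python3 - <<'E'
from h import *
print(bot.read_state())
for n in ["side","top","wrist"]:
    print(n,bot.camera_params(n))
    im,d=bot.read_camera(n); cv2.imwrite(f"pics/{n}0.png",im); np.save(f"/tmp/{n}0.npy",d)
    print(d.min(),d.max())
E
```

```text
pics
{'time': 0.0, 'q': array([-1.19785904e+00,  2.64764188e-01,  1.60538888e+00,  2.54420182e-05,
        1.27365857e+00, -3.68715281e-02]), 'joint_vel': array([ 2.84414011e-05, -1.07573089e-03, -5.15659048e-04,  7.01930032e-04,
        1.40119165e-03,  5.01443314e-04]), 'joint_torque': array([-2.67145988e-03, -5.15131295e+01, -3.67311466e+01, -6.14605369e-05,
        1.29209019e-02,  2.21896988e-05]), 'tool_pos': array([ 0.26870262, -0.61842289,  0.22994653]), 'tcp_rot': array([-3.07372832e+00, -6.38773593e-01,  5.44894399e-04]), 'wrist_force': array([ 0.6716457 ,  0.48296871, -0.45991875]), 'torque': array([ 0.05227852, -0.06321136, -0.01211041]), 'width': 0.998007802646972}
side {'fov_y': 47.13746652918137, 'cx': 257.09772636597654, 'cy': 192.8369764609609, 'xyz': array([-0.17672481,  0.79214009,  0.74852006]), 'rotation': array([ 0.47124698, -1.21808936, -2.17829993])}
0.0 3.6441307
top {'fov_y': 57.42093785769305, 'cx': 255.82044793417072, 'cy': 194.46398154109866, 'xyz': array([0.39379948, 0.0188006 , 1.07020217]), 'rotation': array([ 0.10179182, -0.11008225, -1.57253782])}
0.0 1.9910393
wrist {'fov_y': 69.43341235109158, 'cx': 255.21059029377, 'cy': 185.79170049142144, 'T_tool_cam': array([[-3.94984838e-04,  9.58151443e-01,  2.86261517e-01,
         7.30931547e-02],
       [ 9.99999891e-01,  3.07205217e-04,  3.51551525e-04,
        -3.89939144e-04],
       [ 2.48898570e-04,  2.86261625e-01, -9.58151460e-01,
        -1.43582379e-01],
       [ 0.00000000e+00,  0.00000000e+00,  0.00000000e+00,
         1.00000000e+00]])}
0.0 1.3247616
```

View pics/top0.png

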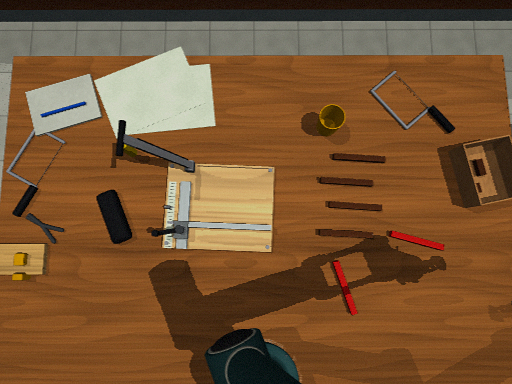

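View pics/side0.png

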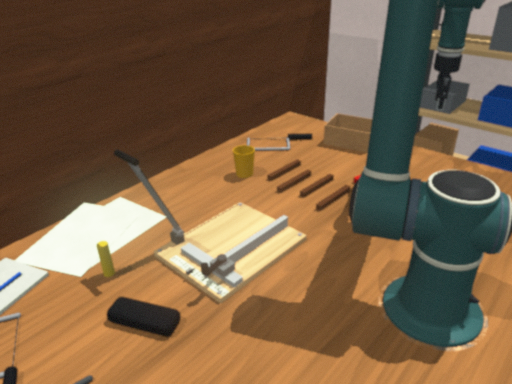

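View pics/wrist0.png

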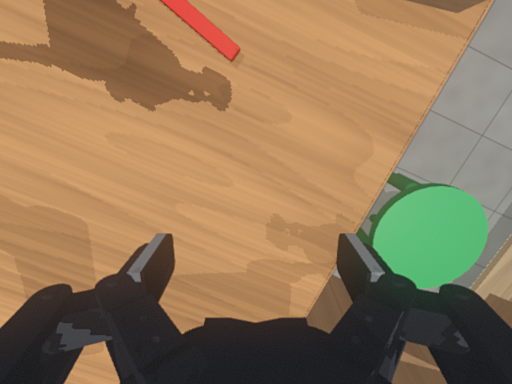

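The top view shows four dark strips near (358,158), (345,182), (354,206) and (344,233). The red bars at (416,240) and (344,287) are the look-alikes. The jig board spans (163–274, 164–251), with the carriage at (180,225) and the bar handle at (122,138). Next I'll enlarge and measure.

```bash
cat >> h.py <<'E'
def campose(n,st=None):
    p=bot.camera_params(n)
    if n=="wrist":
        T=np.eye(4);T[:3,:3]=R.from_rotvec(st["tcp_rot"]).as_matrix();T[:3,3]=st["tool_pos"]
        T=T@p["T_tool_cam"]
    else:
        T=np.eye(4);T[:3,:3]=R.from_rotvec(p["rotation"]).as_matrix();T[:3,3]=p["xyz"]
    f=192/np.tan(np.radians(p["fov_y"]/2))
    return T,f,p["cx"],p["cy"]
def ray(C,uv):
    T,f,cx,cy=C; uv=np.atleast_2d(uv).astype(float)
    d=np.c_[(uv[:,0]-cx)/f,-(uv[:,1]-cy)/f,-np.ones(len(uv))]
    return T[:3,3],d@T[:3,:3].T
def onz(C,uv,z):
    o,d=ray(C,uv); return o+d*((z-o[2])/d[:,2])[:,None]
def proj(C,P):
    T,f,cx,cy=C; P=np.atleast_2d(P); c=(P-T[:3,3])@T[:3,:3]
    return np.c_[cx+f*c[:,0]/-c[:,2],cy-f*c[:,1]/-c[:,2]]
def big(n,im,x0,y0,w,h,s): cv2.imwrite(n,cv2.resize(im[y0:y0+h,x0:x0+w],None,fx=s,fy=s,interpolation=cv2.INTER_CUBIC))
def shot(n):
    st=bot.read_state(); im,d=bot.read_camera(n); return im,d,campose(n,st),st
E
python3 - <<'E'
from h import *
im=cv2.imread("pics/top0.png"); C=campose("top")
big("pics/jig0.png",im,110,115,170,145,4.5)
big("pics/str0.png",im,310,140,150,180,3.3)
print(C)
# strips dark mask
hsv=cv2.cvtColor(im,cv2.COLOR_BGR2HSV)
for p in [(358,158),(345,182),(354,206),(344,233),(416,240),(345,287),(310,150),(340,245),(220,200)]: print(p,im[p[1],p[0]],hsv[p[1],p[0]])
E
```

```text
(array([[-0.0046836 ,  0.99091594, -0.13440111,  0.39379948],
       [-0.9999767 , -0.00397343,  0.00555167,  0.0188006 ],
       [ 0.0049672 ,  0.13442398,  0.99091146,  1.07020217],
       [ 0.        ,  0.        ,  0.        ,  1.        ]]), np.float64(350.54310295793925), 255.82044793417072, 194.46398154109866)
(358, 158) [17 38 78] [ 10 199  78]
(345, 182) [25 41 77] [  9 172  77]
(354, 206) [22 39 76] [  9 181  76]
(344, 233) [19 42 75] [ 12 190  75]
(416, 240) [ 22  24 189] [  0 225 189]
(345, 287) [15 15 99] [  0 216  99]
(310, 150) [ 37  82 136] [ 14 186 136]
(340, 245) [ 34  79 133] [ 14 190 133]
(220, 200) [ 95 152 189] [ 18 127 189]
```

View pics/jig0.png

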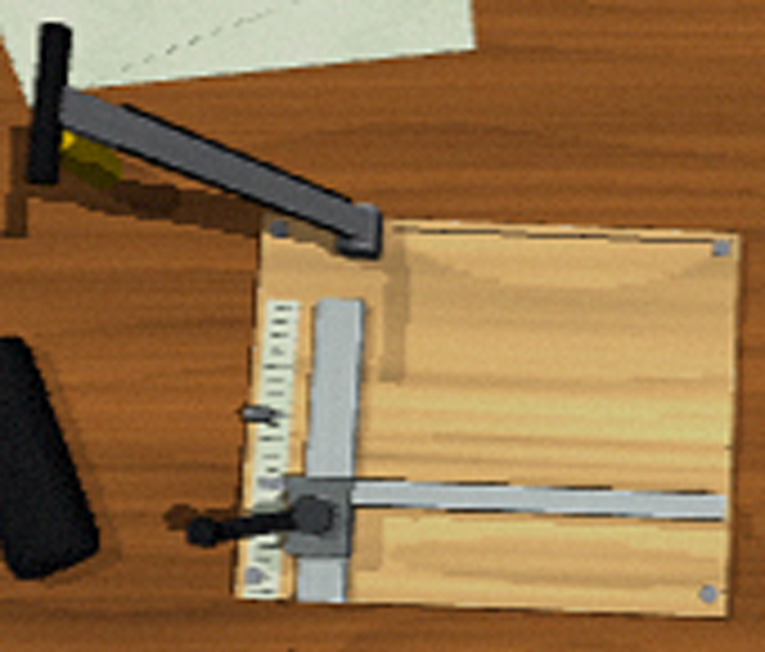

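View pics/str0.png

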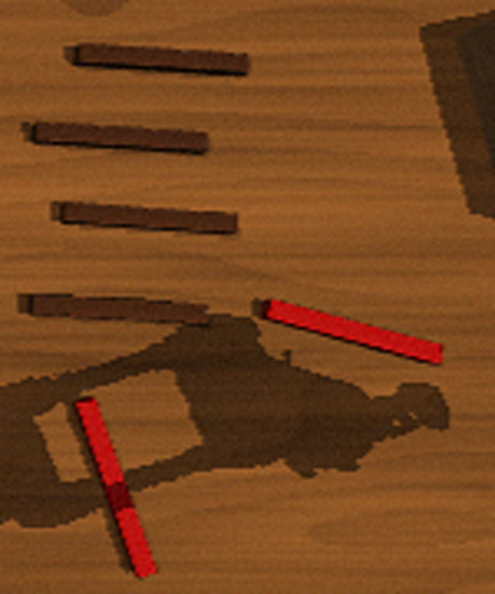

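```bash
cat >> h.py <<'E'
def jigfit(C):
    pass
E
python3 - <<'E'
from h import *
C=campose("top"); im=cv2.imread("pics/top0.png")
f=lambda a:(np.array(a,float)+.5)/4.5-.5+[110,115]
cr=onz(C,f([(262,215),(740,233),(236,598),(729,615)]),.018); print("corners TL TR BL BR\n",cr.round(4))
mod=np.array([(.12,.215),(.12,-.11),(-.14,.215),(-.14,-.11)])
a=cr[:,:2]; A=a-a.mean(0); B=mod-mod.mean(0)
th=np.arctan2((B[:,0]*A[:,1]-B[:,1]*A[:,0]).sum(),(A*B).sum()); Rm=np.array([[np.cos(th),-np.sin(th)],[np.sin(th),np.cos(th)]])
o=a.mean(0)-Rm@mod.mean(0); print("jig",o,th,"resid",(a-(mod@Rm.T+o)).round(4).tolist())
J=lambda uv,z:((onz(C,f(uv),z)[:,:2]-o)@Rm).round(4)
print("bar face far edge top",J([(357,482),(725,495)],.052))
print("knob",J([(203,530)],.098), "pivot",J([(315,515)],.07))
print("clip",J([(240,412),(260,412),(280,415)],.028),"pointer guess",J([(262,482),(275,485)],.03))
d=np.load("/tmp/top0.npy")
hsv=cv2.cvtColor(im,cv2.COLOR_BGR2HSV)
# heights
T,fc,cx,cy=C
v,u=np.mgrid[:384,:512]; dirs=np.stack([(u-cx)/fc,-(v-cy)/fc,-np.ones(u.shape)],-1)@T[:3,:3].T
P=T[:3,3]+dirs*d[...,None]; Z=P[...,2]
sel=(Z>.012)&(Z<.035)&(u>300)&(u<470)&(v>145)&(v<330)
n,l,s,c=cv2.connectedComponentsWithStats(sel.astype(np.uint8))
for i in range(1,n):
    if s[i,4]<60: continue
    m=l==i; pts=onz(C,np.c_[u[m],v[m]],.02)[:,:2]
    q=P[m]
    r=cv2.minAreaRect(pts.astype(np.float32)*1000)
    print(c[i].round(),s[i,4],"hsv",np.median(hsv[m],0),"ctr",np.array(r[0]).round(1),np.array(r[1]).round(),r[2],"meanz",q[:,2].mean().round(4),q[:,:2].mean(0).round(4))
E
```

```text
corners TL TR BL BR
 [[ 0.6368  0.282   0.018 ]
 [ 0.6231 -0.0434  0.018 ]
 [ 0.379   0.2916  0.018 ]
 [ 0.3664 -0.0331  0.018 ]]
jig [0.50919535 0.07142079] -0.039720702289658655 resid [[-0.0009, 0.0005], [-0.0017, -0.0001], [0.0011, -0.0002], [0.0014, -0.0002]]
bar face far edge top [[-0.0616  0.1335]
 [-0.0616 -0.1036]]
knob [[-0.0965  0.2172]] pivot [[-0.0842  0.1553]]
clip [[-0.0168  0.2183]
 [-0.0164  0.205 ]
 [-0.0179  0.1917]] pointer guess [[-0.0627  0.2   ]
 [-0.0643  0.1913]]
[460. 178.] 273 hsv [ 15. 158.  52.] ctr [ 586.2 -609.3] [185.  18.] 11.185920715332031 meanz 0.023 [ 0.5849 -0.6082]
[359. 157.] 319 hsv [ 10. 189.  69.] ctr [ 649.9 -302.9] [157.  20.] 86.13417053222656 meanz 0.019 [ 0.6506 -0.3034]
[346. 181.] 324 hsv [ 10.5 190.   70. ] ctr [ 576.3 -261.6] [159.  19.] 86.03119659423828 meanz 0.0191 [ 0.5765 -0.2617]
[355. 206.] 327 hsv [ 11. 191.  71.] ctr [ 501.1 -285.8] [157.  19.] 85.65266418457031 meanz 0.0193 [ 0.5011 -0.2863]
[345. 233.] 332 hsv [ 11. 190.  72.] ctr [ 418.5 -253.9] [159.  18.] 86.57636260986328 meanz 0.0194 [ 0.4185 -0.2537]
[417. 240.] 339 hsv [  1. 235. 186.] ctr [ 397.2 -465.3] [161.  19.] 74.50641632080078 meanz 0.0194 [ 0.3974 -0.4652]
[345. 288.] 361 hsv [  1. 235. 186.] ctr [ 262.  -244.4] [160.  19.] 18.094345092773438 meanz 0.0194 [ 0.2608 -0.245 ]
```

Four dark strips are measured, lying roughly along world y. The two red ones differ clearly in hue (1 vs 10–11 with V 186 vs 70) and get left alone. Next I'll write a move helper and look at the carriage closely with the wrist camera.

```bash
cat >> h.py <<'E'
JO=np.array([0.5092,0.0714]); JT=-0.0397
def j2w(x,y):
    c,s=np.cos(JT),np.sin(JT); return np.array([JO[0]+c*x-s*y,JO[1]+s*x+c*y])
def w2j(p):
    c,s=np.cos(JT),np.sin(JT); d=np.atleast_2d(p)[:,:2]-JO; return np.c_[d[:,0]*c+d[:,1]*s,-d[:,0]*s+d[:,1]*c]
def go(x,y,z,psi):
    st=bot.read_state(); Rc=R.from_rotvec(st["tcp_rot"])
    d=Rc.inv().apply(np.array([x,y,z])-st["tool_pos"])*1000
    Rt=R.from_euler("z",psi,degrees=True)*R.from_euler("x",180,degrees=True)
    t=np.degrees((Rc.inv()*Rt).as_rotvec())
    print("shift",d.round(1),"turn",t.round(1),"| time",round(st["time"],2),"w",round(st["width"],3))
def goj(x,y,z,psi=None):
    w=j2w(x,y); go(w[0],w[1],z,np.degrees(JT)+psi)
E
python3 - <<'E'
from h import *
go(.43,.20,.34,90-2.3)
E
```

```text
shift [ 474.1 -686.7 -108.5] turn [ -0.1  -0.1 -64.2] | time 0.15 w 0.999
```

Emit:
arm_command --targets "24 -34 -20 0 0 -6 1;100 -120 -100 0 0 -12 1;150 -220 -108 0 0 -18 1;474 -687 -108 0 0 -64 1;474 -687 -108 0 0 -64 1;474 -687 -108 0 0 -64 1;474 -687 -108 0 0 -64 1;474 -687 -108 0 0 -64 1;474 -687 -108 0 0 -64 1;474 -687 -108 0 0 -64 1"

```text
time: 0.98
tool_pos: [0.348, -0.2231, 0.3076]
tcp_rot: [2.264, 2.177, 0.0]
wrist_force: [0.9, 0.5, -0.3]
width: 1.002
```

Run:
```python
from h import *
go(.43,.20,.34,90-2.3)
```

```text
shift [426.   65.4 -32.4] turn [ 0.  -0.   0.1] | time 0.98 w 1.002
```

Emit:
arm_command --targets "426 65 -32 0 0 0 1;426 65 -32 0 0 0 1;426 65 -32 0 0 0 1;426 65 -32 0 0 0 1;426 65 -32 0 0 0 1;426 65 -32 0 0 0 1;426 65 -32 0 0 0 1;426 65 -32 0 0 0 1;426 65 -32 0 0 0 1;426 65 -32 0 0 0 1"

```text
time: 1.82
tool_pos: [0.4286, 0.1847, 0.3386]
tcp_rot: [2.269, 2.173, 0.0]
wrist_force: [0.3, -0.9, -0.7]
width: 1.001
```

Run:
```python
from h import *
go(.43,.20,.34,90-2.3)
im,d,C,st=shot("wrist"); cv2.imwrite("pics/w1.png",cv2.resize(im,None,fx=1.5,fy=1.5)); np.save("/tmp/w1.npy",d)
import pickle; pickle.dump((im,d,C),open("/tmp/w1.pkl","wb"))
```

```text
shift [15.3  0.7 -1.4] turn [ 0.   0.  -0.2] | time 1.82 w 1.001
```

View pics/w1.png

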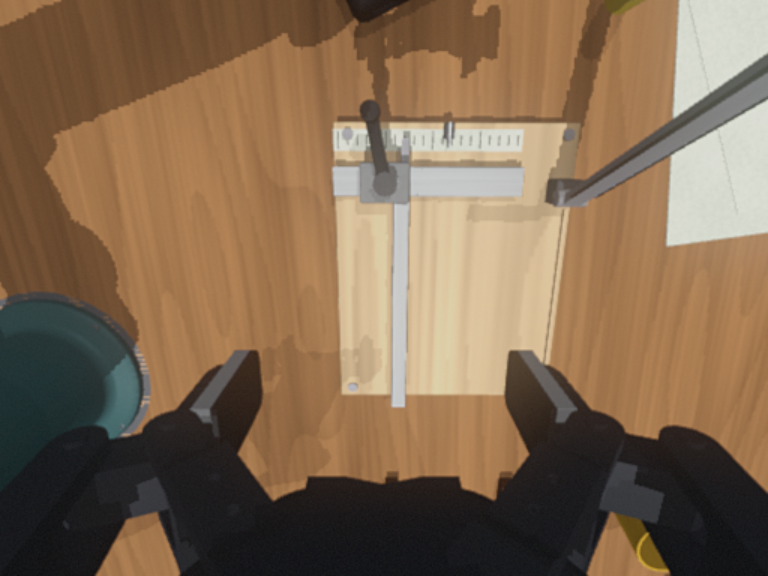

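The wrist view shows the whole jig: knob (369,110), pointer blade (407,145), clip (449,131), cross bar (400,300), in the 1.5x picture. I'll enlarge the pointer area next.

Run:
```python
from h import *
import pickle
im,d,C=pickle.load(open("/tmp/w1.pkl","rb"))
big("pics/w1b.png",im,215,60,110,80,7)
f=lambda a:(np.array(a,float)+.5)/1.5-.5
cr=onz(C,f([(579,122),(333,122),(342,395)]),.018); print(w2j(cr).round(4))
print("knob",w2j(onz(C,f([(369,110)]),.098)))
```

```text
[[ 0.1209  0.2155]
 [-0.1368  0.2165]
 [-0.1379 -0.1091]]
knob [[-0.09653289  0.220357  ]]
```

View pics/w1b.png

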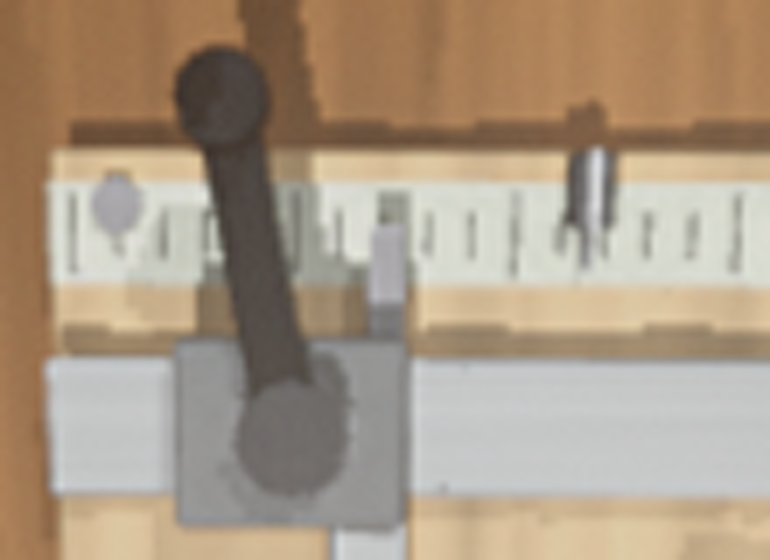

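Run:
```python
from h import *
import pickle
im,d,C=pickle.load(open("/tmp/w1.pkl","rb"))
g=lambda a:(np.array(a,float)+.5)/7-.5+[215,60]
f=lambda a:(np.array(a,float)+.5)/1.5-.5
print("cam jig",w2j(C[0][:3,3]))
J=lambda a,z:w2j(onz(C,g(a),z)).round(4).tolist()
print("carriage top far edge z.058",J([(405,340),(403,525)],.058),"near",J([(177,340)],.058))
print("bar far edge z.052", w2j(onz(C,f([(408,220),(406,400)]),.052)))
print("bar far edge crop",J([(405,540)],.052), "near",J([(332,540)],.052))
for z in(.022,.03,.04,.05): print(z,"blade",J([(372,240),(403,240),(388,225)],z))
print("mark",J([(593,152),(593,200)],.028),J([(593,152)],.018))
T,fc,cx,cy=C
for p in [(388,240),(388,260),(388,290),(388,320),(593,160),(593,200),(593,250),(388,205),(300,440),(222,95)]:
    u,v=g(p).round().astype(int); o,r=ray(C,(u,v)); print(p,(o+r[0]*d[v,u]).round(4), w2j((o+r[0]*d[v,u])).round(4))
```

```text
cam jig [[-0.08488185  0.18346199]]
carriage top far edge z.058 [[-0.0592, 0.1761], [-0.0591, 0.1375]] near [[-0.1072, 0.1762]]
bar far edge z.052 [[-0.05896418  0.11852598]
 [-0.05852148 -0.09473833]]
bar far edge crop [[-0.0582, 0.1336]] near [[-0.0743, 0.1337]]
0.022 blade [[-0.0647, 0.1972], [-0.0578, 0.1971], [-0.0612, 0.2003]]
0.03 blade [[-0.0651, 0.1969], [-0.0582, 0.1969], [-0.0616, 0.2]]
0.04 blade [[-0.0655, 0.1966], [-0.0588, 0.1966], [-0.0621, 0.1997]]
0.05 blade [[-0.066, 0.1963], [-0.0594, 0.1963], [-0.0626, 0.1993]]
mark [[-0.0166, 0.2151], [-0.0162, 0.2052]] [[-0.0151, 0.2158]]
(388, 240) [0.4549 0.2701 0.0409] [[-0.0621  0.1964]]
(388, 260) [0.4549 0.2658 0.0398] [[-0.062   0.1921]]
(388, 290) [0.4547 0.26   0.0403] [[-0.062   0.1863]]
(388, 320) [0.4545 0.2541 0.0396] [[-0.0619  0.1804]]
(593, 160) [0.5006 0.286  0.0286] [[-0.0171  0.2141]]
(593, 200) [0.5006 0.2773 0.0284] [[-0.0167  0.2054]]
(593, 250) [0.501  0.267  0.0264] [[-0.016   0.1951]]
(388, 205) [0.4563 0.2782 0.0194] [[-0.0611  0.2045]]
(300, 440) [0.4334 0.2318 0.0751] [[-0.0821  0.1573]]
(222, 95) [0.4217 0.2956 0.0979] [[-0.0963  0.2206]]
```

Carriage face is at jig x ≈ −58.8 mm and the mark at −16.4 mm, so the slide needed is about 43 mm. Going to the knob.

Run:
```python
from h import *
goj(-.096,.2198,.14,130)
goj(-.096,.2198,.077,130)
```

```text
shift [101.4 -12.  199.6] turn [  0.2  -0.4 -40. ] | time 1.87 w 0.999
shift [101.  -12.  262.6] turn [  0.2  -0.4 -40. ] | time 1.87 w 0.999
```

Emit:
arm_command --targets "101 -12 200 0 0 -40 0.6;101 -12 200 0 0 -40 0.6;101 -12 200 0 0 -40 0.6;101 -12 200 0 0 -40 0.6;101 -12 200 0 0 -40 0.6;101 -12 200 0 0 -40 0.6;101 -12 200 0 0 -40 0.6;101 -12 200 0 0 -40 0.6;101 -12 200 0 0 -40 0.6;101 -12 200 0 0 -40 0.6" --newtons 25

```text
time: 2.7
tool_pos: [0.4231, 0.2841, 0.1409]
tcp_rot: [1.392, 2.814, 0.005]
wrist_force: [0.8, 0.0, 0.5]
width: 0.599
```

Run:
```python
from h import *
goj(-.096,.2198,.077,130)
im,d,C,st=shot("wrist"); cv2.imwrite("pics/w2.png",im)
print(proj(C,[*j2w(-.096,.2198),.098]))
im,d,C,st=shot("side"); big("pics/s2.png",im,120,180,220,150,3.4)
```

```text
shift [ 9.2  5.4 63.9] turn [ 0.2  0.  -0.4] | time 2.7 w 0.599
[[262.48354721 197.06054729]]
```

View pics/w2.png

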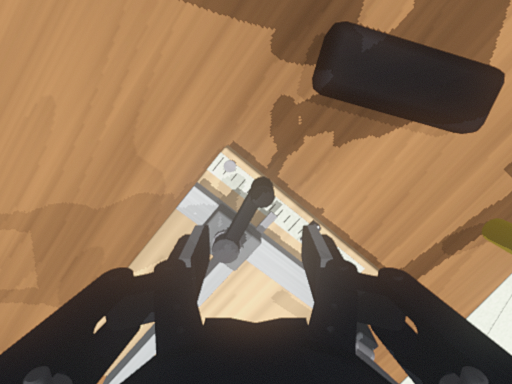

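View pics/s2.png

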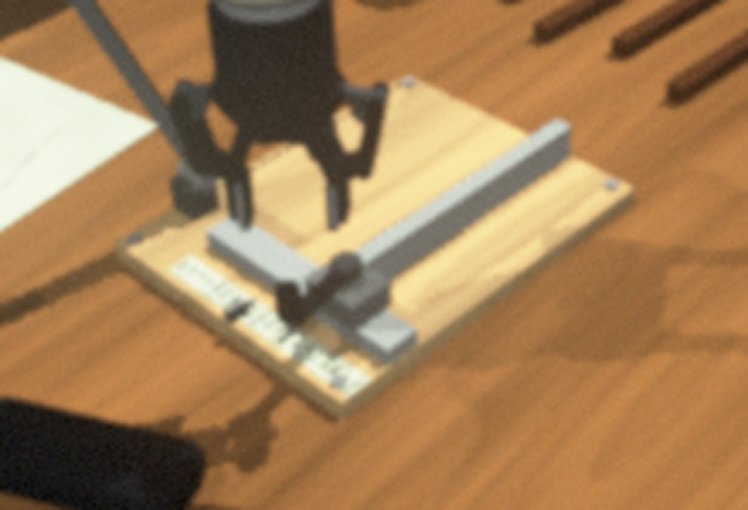

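Run:
```python
from h import *
goj(-.096,.2198,.077,130)
print(bot.read_state()['joint_vel'].round(3))
im,d,C,st=shot("wrist"); big("pics/w3.png",im,200,140,120,120,6)
print((proj(C,[*j2w(-.096,.2198),.098])-[200,140])*6)
goj(-.096,.2198,.077,130)
```

```text
shift [ 9.2  5.5 63.7] turn [ 0.2  0.  -0.3] | time 2.8 w 0.6
[ 0.002  0.002  0.007  0.    -0.003 -0.004]
[[376.20861416 342.88407722]]
shift [ 9.1  5.7 63.5] turn [ 0.2  0.  -0.3] | time 2.85 w 0.604
```

View pics/w3.png

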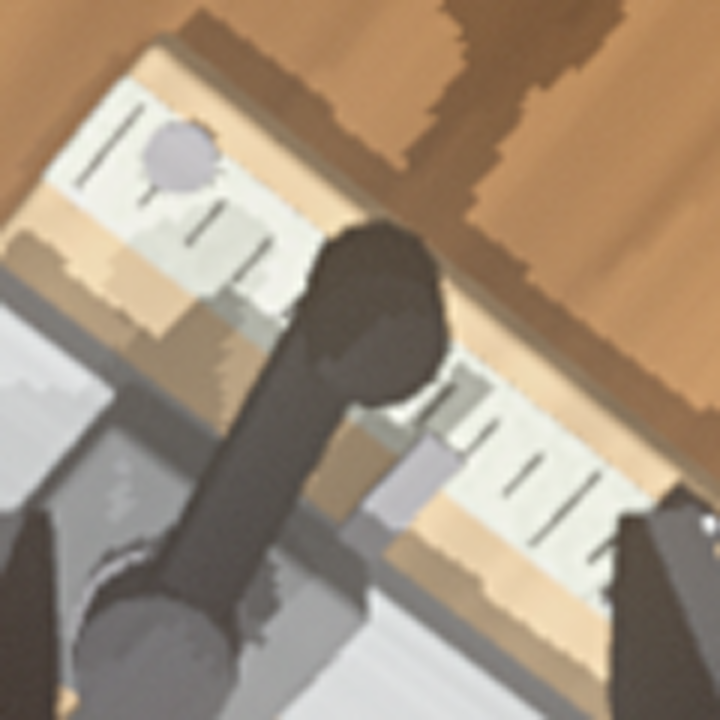

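The knob's top disc centre is at (385,340) in the crop and its predicted position is (376,343), so they agree. Descending.

Emit:
arm_command --targets "9 6 20 0 0 0 0.6;9 6 40 0 0 0 0.6;9 6 63 0 0 0 0.6;9 6 63 0 0 0 0.6;9 6 63 0 0 0 0.6;9 6 63 0 0 0 0.1;9 6 63 0 0 0 0.1;9 6 63 0 0 0 0.1;9 6 63 0 0 0 0.1;9 6 63 0 0 0 0.1"

```text
time: 3.68
tool_pos: [0.4219, 0.2953, 0.0772]
tcp_rot: [1.389, 2.816, 0.003]
wrist_force: [-0.2, -1.9, 6.4]
width: 0.2
```

Run:
```python
from h import *
st=bot.read_state(); print(st['width'],st['wrist_force'],w2j(st['tool_pos']),st['tool_pos'])
im,d,C,st=shot("wrist"); big("pics/w4.png",im,150,120,200,150,4)
p=np.array([-.0838,.155]); 
for a in [0,.2,.4,.6,.8,.95,1.05]:
    t=np.radians(100)+a; x=p+.065*np.array([np.cos(t),np.sin(t)]); print(a,end=' '); goj(*x,.077,130)
```

```text
0.19990300992837917 [-0.21482075 -1.8675227   6.44214863] [[-0.09614539  0.22024043]] [0.42187161 0.29528286 0.07722229]
0 shift [-1.7  0.   0.2] turn [ 0.2  0.  -0.2] | time 3.73 w 0.197
0.2 shift [  3.6 -11.8   0.2] turn [ 0.2  0.  -0.2] | time 3.73 w 0.197
0.4 shift [  6.5 -24.5   0.1] turn [ 0.2  0.  -0.2] | time 3.73 w 0.197
0.6 shift [  6.7 -37.5   0.1] turn [ 0.2  0.  -0.2] | time 3.73 w 0.197
0.8 shift [  4.4 -50.3   0.1] turn [ 0.2  0.  -0.2] | time 3.73 w 0.197
0.95 shift [  1.  -59.4   0. ] turn [ 0.2  0.  -0.2] | time 3.73 w 0.197
1.05 shift [ -2.  -65.1   0. ] turn [ 0.2  0.  -0.2] | time 3.73 w 0.197
```

View pics/w4.png

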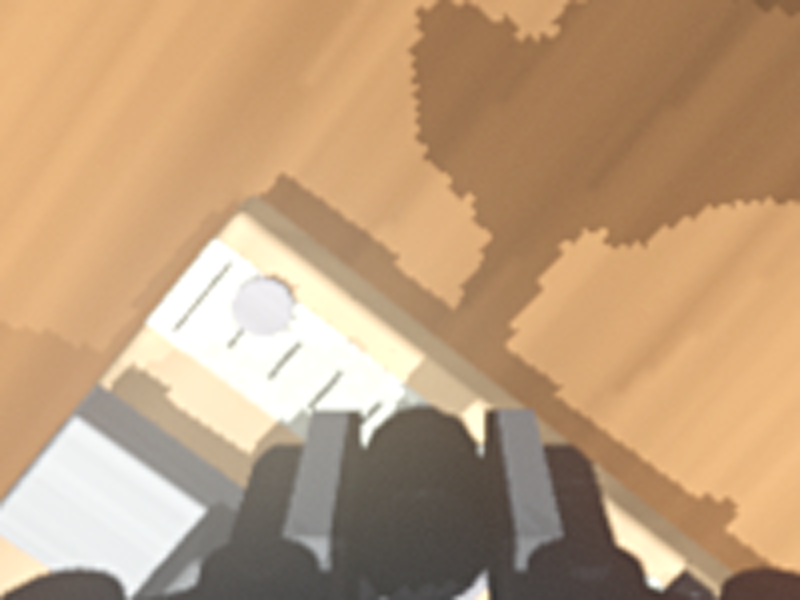

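The knob sits between the pads (width 0.20, about 17 mm). Swinging it open along the arc.

Emit:
arm_command --targets "2 -6 0 0 0 0 0.1;4 -12 0 0 0 0 0.1;5 -18 0 0 0 0 0.1;6 -24 0 0 0 0 0.1;7 -31 0 0 0 0 0.1;7 -37 0 0 0 0 0.1;6 -44 0 0 0 0 0.1;4 -50 0 0 0 0 0.1;1 -59 0 0 0 0 0.1;0 -62 0 0 0 0 0.1"

```text
time: 4.57
tool_pos: [0.3723, 0.2577, 0.0771]
tcp_rot: [1.389, 2.816, 0.006]
wrist_force: [1.5, 1.9, 6.4]
width: 0.195
```

Emit:
arm_command --targets "0 0 0 0 0 0 0.1;0 0 0 0 0 0 0.1;0 0 0 0 0 0 0.1"

```text
time: 4.82
tool_pos: [0.3722, 0.2575, 0.077]
tcp_rot: [1.389, 2.816, 0.003]
wrist_force: [-0.6, 0.4, 8.7]
width: 0.198
```

Run:
```python
from h import *
st=bot.read_state(); print(st['width'],st['wrist_force'],w2j(st['tool_pos']),st['tool_pos'])
v=w2j(st['tool_pos'])[0]-[-.0838,.155]; print(np.linalg.norm(v),np.arctan2(v[1],v[0])-np.radians(100))
```

```text
0.197843036180679 [-0.61369305  0.4058013   8.71812286] [[-0.14425347  0.18048576]] [0.3722236  0.25746891 0.07697152]
0.06560598979864553 0.997296067116477
```

Emit:
arm_command --targets "0 0 0 0 0 0 0.6;0 0 0 0 0 0 0.6;0 0 0 0 0 0 0.6;0 0 0 0 0 0 0.6;0 0 -30 0 0 0 0.6;0 0 -60 0 0 0 0.6;0 0 -60 0 0 0 0.6;0 0 -60 0 0 0 0.6;0 0 -60 0 0 0 0.6"

```text
time: 5.57
tool_pos: [0.3712, 0.2568, 0.135]
tcp_rot: [-1.39, -2.817, 0.001]
wrist_force: [0.0, 0.6, -0.5]
width: 0.602
```

Run:
```python
from h import *
im,d,C,st=shot("wrist"); big("pics/w5.png",im,100,60,300,220,2.6)
k=onz(C,np.array([[255,190]]),.098)
goj(-.0668,.07,.11,90)
```

```text
shift [-134.6   -9.2   24.3] turn [-0.1  0.  39.8] | time 5.62 w 0.6
```

View pics/w5.png

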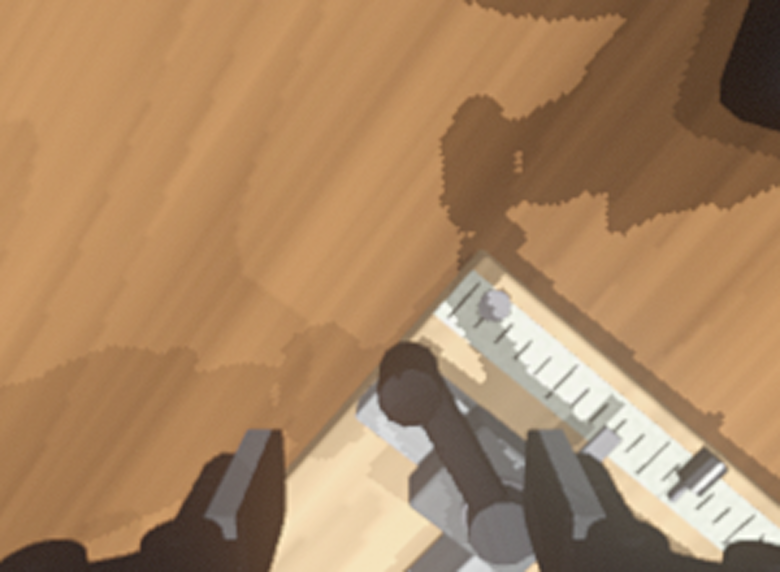

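The lever is open, with the knob at (408,390) in the crop. Moving to the cross bar.

Emit:
arm_command --targets "-134 -9 0 0 0 40 0.6;-134 -9 0 0 0 40 0.6;-134 -9 0 0 0 40 0.6;-134 -9 0 0 0 40 0.6;-134 -9 0 0 0 40 0.6;-134 -9 0 0 0 40 0.6;-134 -9 10 0 0 40 0.6;-134 -9 24 0 0 40 0.6;-134 -9 24 0 0 40 0.6;-134 -9 24 0 0 40 0.6"

```text
time: 6.45
tool_pos: [0.4438, 0.1448, 0.1092]
tcp_rot: [-2.266, -2.173, 0.007]
wrist_force: [-0.6, 0.3, -0.3]
width: 0.6
```

Run:
```python
from h import *
goj(-.0668,.07,.029,90)
im,d,C,st=shot("wrist"); cv2.imwrite("pics/w6.png",im)
print(proj(C,[[*j2w(-.0588,y),.052] for y in(.13,.1)]))
```

```text
shift [-0.6  1.8 80.2] turn [-0.3  0.1 -0.1] | time 6.45 w 0.6
[[268.79296475 123.67112062]
 [268.33373175 165.14788248]]
```

View pics/w6.png

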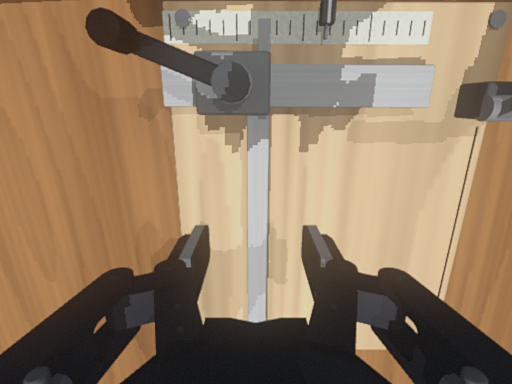

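Bar (258,200) lies between the fingers, and its far edge at 269 matches the prediction. Gripping it.

Emit:
arm_command --targets "0 2 40 0 0 0 0.6;0 2 80 0 0 0 0.6;0 2 80 0 0 0 0.6;0 2 80 0 0 0 0.6;0 2 80 0 0 0 0.05;0 2 80 0 0 0 0.05;0 2 80 0 0 0 0.05;0 2 80 0 0 0 0.05;0 2 80 0 0 0 0.05;0 2 80 0 0 0 0.05" --newtons 40

```text
time: 7.33
tool_pos: [0.4482, 0.1457, 0.0339]
tcp_rot: [-2.27, -2.171, -0.002]
wrist_force: [-4.7, 1.2, 5.9]
width: 0.175
```

Run:
```python
from h import *
st=bot.read_state(); print(st['width'],st['wrist_force'],w2j(st['tool_pos']),st['tool_pos'])
x=w2j(st['tool_pos'])[0]
goj(x[0]+.043,x[1],.029,90)
```

```text
0.1751147114758609 [-4.72055595  1.23218361  5.88050713] [[-0.06392953  0.0718317 ]] [0.44817181 0.14571244 0.0338934 ]
shift [ 0.2 43.   4.9] turn [ 0.  -0.1 -0.3] | time 7.33 w 0.175
```

Emit:
arm_command --targets "0 6 0 0 0 0 0.05;0 12 0 0 0 0 0.05;0 18 0 0 0 0 0.05;0 24 0 0 0 0 0.05;0 30 0 0 0 0 0.05;0 36 0 0 0 0 0.05;0 40 0 0 0 0 0.05;0 43 0 0 0 0 0.05;0 43 0 0 0 0 0.05;0 43 0 0 0 0 0.05"

```text
time: 8.17
tool_pos: [0.4909, 0.1438, 0.0339]
tcp_rot: [-2.27, -2.171, -0.001]
wrist_force: [-4.6, 0.7, 5.5]
width: 0.177
```

Run:
```python
from h import *
im,d,C,st=shot("wrist"); cv2.imwrite("pics/w7.png",im);print(st['width'],st['wrist_force'],w2j(st['tool_pos']))
im,d,C,st=shot("top"); big("pics/t7.png",im,140,150,140,105,5.5)
```

```text
0.17734595215834514 [-4.59804688  0.73885365  5.53295323] [[-0.02115796  0.07157918]]
```

View pics/w7.png

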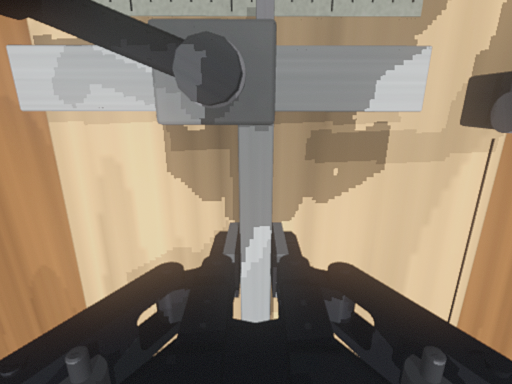

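View pics/t7.png

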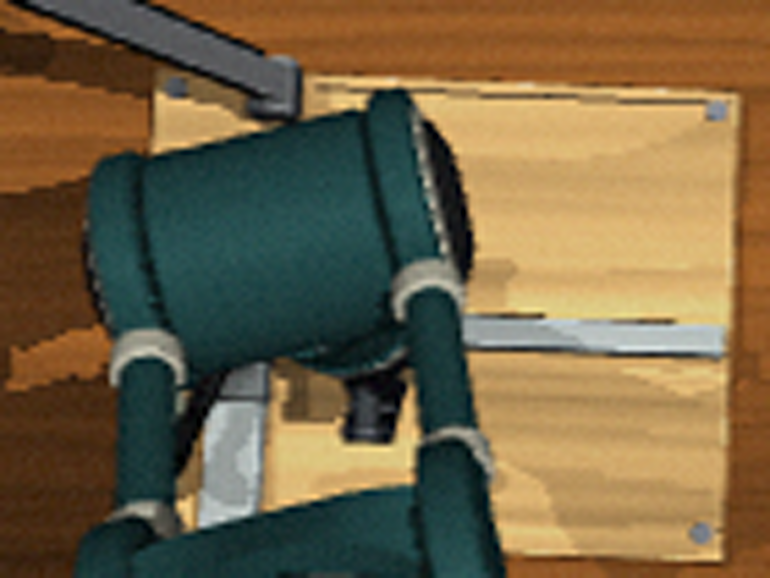

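The stop moved about 42.7 mm with the grip. Releasing and rising to verify it.

Emit:
arm_command --targets "0 0 0 0 0 0 0.5;0 0 0 0 0 0 0.5;0 0 0 0 0 0 0.5;0 0 -40 0 0 0 0.6;0 0 -80 0 0 0 0.6;40 0 -120 0 0 0 0.6;40 0 -160 0 0 0 0.6;40 0 -160 0 0 0 0.6;40 0 -160 0 0 0 0.6;40 0 -160 0 0 0 0.6"

```text
time: 9.1
tool_pos: [0.4933, 0.1834, 0.1925]
tcp_rot: [2.268, 2.172, 0.003]
wrist_force: [-0.8, 0.2, -0.3]
width: 0.595
```

Run:
```python
from h import *
im,d,C,st=shot("wrist"); big("pics/w8.png",im,130,0,250,190,3.1); np.save('/tmp/d8.npy',d)
import pickle; pickle.dump((im,d,C),open("/tmp/w8.pkl","wb"))
```

```text
(no output)
```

View pics/w8.png

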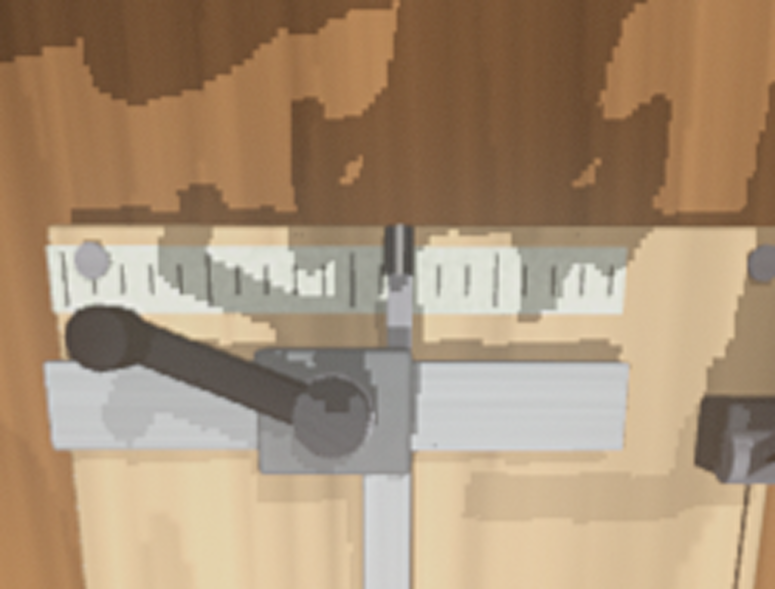

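Run:
```python
from h import *
import pickle
im,d,C=pickle.load(open("/tmp/w8.pkl","rb"))
g=lambda a:(np.array(a,float)+.5)/3.1-.5+[130,0]
J=lambda a,z:w2j(onz(C,g(a),z)).round(4).tolist()
print("cam",w2j(C[0][:3,3]))
print("mark",J([(400,235),(400,270)],.028)); print("blade",J([(387,300),(399,300),(411,300)],.040))
print("carriage far",J([(411,350),(409,470)],.058)); print("bar",J([(365,560),(410,560)],.052))
big("pics/w8b.png",im,240,60,50,60,10)
```

```text
cam [[-0.02045396  0.18454325]]
mark [[-0.0159, 0.2121], [-0.0159, 0.201]]
blade [[-0.0203, 0.1911], [-0.0164, 0.1911], [-0.0124, 0.1911]]
carriage far [[-0.0129, 0.1758], [-0.0134, 0.138]]
bar [[-0.0283, 0.106], [-0.0128, 0.1059]]
```

View pics/w8b.png

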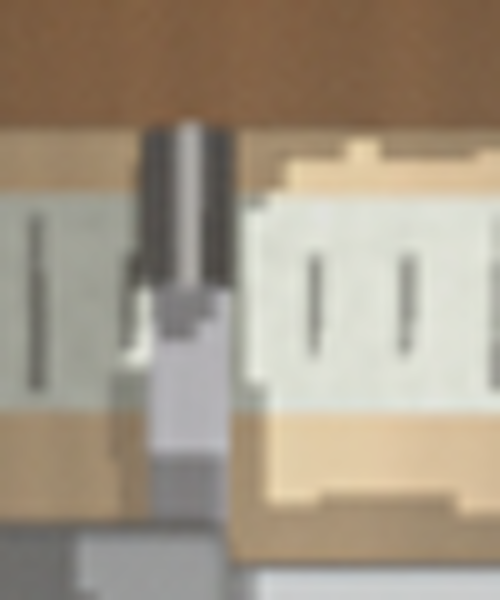

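The stop face is 3 mm ahead of the mark and the blade's middle is 0.5 mm behind it. I'll re-grip and come back about 1.5 mm, so that either reading of "tip" is well inside the tolerance.

Run:
```python
from h import *
goj(-.0210,.072,.034,90)
```

```text
shift [-38.5   0.8 156.7] turn [-0.   0.  -0.2] | time 9.15 w 0.6
```

Emit:
arm_command --targets "-38 1 40 0 0 0 0.6;-38 1 80 0 0 0 0.6;-38 1 115 0 0 0 0.6;-38 1 140 0 0 0 0.6;-38 1 157 0 0 0 0.6;-38 1 157 0 0 0 0.5;-38 1 157 0 0 0 0.4;-38 1 157 0 0 0 0.4"

```text
time: 9.82
tool_pos: [0.492, 0.1449, 0.0344]
tcp_rot: [-2.27, -2.171, 0.001]
wrist_force: [-0.0, 0.0, 0.4]
width: 0.399
```

Run:
```python
from h import *
goj(-.0210,.072,.034,90)
```

```text
shift [-0.8 -0.8  0.4] turn [-0.   0.  -0.3] | time 9.82 w 0.399
```

Emit:
arm_command --targets "0 -1 0 0 0 0 0.05;0 -1 0 0 0 0 0.05;0 -1 0 0 0 0 0.05;0 -1 0 0 0 0 0.05;0 -1 0 0 0 0 0.05;0 -3 0 0 0 0 0.05;0 -3 0 0 0 0 0.05;0 -3 0 0 0 0 0.05;0 -3 0 0 0 0 0.05;0 -3 0 0 0 0 0.05"

```text
time: 10.65
tool_pos: [0.4917, 0.1456, 0.0362]
tcp_rot: [2.267, 2.17, 0.007]
wrist_force: [4.2, -1.0, 2.7]
width: 0.174
```

Run:
```python
from h import *
goj(-.0228,.072,.034,90)
print(bot.read_state()['wrist_force'])
```

```text
shift [-1.4 -2.4  2.2] turn [ 0.3 -0.  -0.2] | time 10.65 w 0.174
[ 4.17872711 -0.98956228  2.70245526]
```

Emit:
arm_command --targets "0 -2 0 0 0 0 0.05;0 -3 0 0 0 0 0.05;0 -3 0 0 0 0 0.05;0 -3 0 0 0 0 0.05;0 -3 0 0 0 0 0.05"

```text
time: 11.07
tool_pos: [0.4894, 0.1457, 0.0362]
tcp_rot: [2.266, 2.169, 0.009]
wrist_force: [6.3, -3.3, 2.6]
width: 0.173
```

Run:
```python
from h import *
goj(-.0228,.072,.034,90)
print(bot.read_state()['wrist_force'])
```

```text
shift [-1.4 -0.1  2.2] turn [ 0.4 -0.1 -0.2] | time 11.07 w 0.173
[ 6.27582639 -3.34637845  2.57777046]
```

Emit:
arm_command --targets "0 0 0 0 0 0 0.5;0 0 0 0 0 0 0.5;0 0 0 0 0 0 0.5;0 0 -40 0 0 0 0.6;0 0 -80 0 0 0 0.6;40 0 -120 0 0 0 0.6;40 0 -160 0 0 0 0.6;40 0 -160 0 0 0 0.6;40 0 -160 0 0 0 0.6;40 0 -160 0 0 0 0.6"

```text
time: 11.9
tool_pos: [0.4874, 0.1855, 0.1944]
tcp_rot: [2.269, 2.173, 0.0]
wrist_force: [-0.3, 0.1, -0.2]
width: 0.601
```

Run:
```python
from h import *
im,d,C,st=shot("wrist"); big("pics/w9.png",im,130,0,250,190,3.1)
import pickle; pickle.dump((im,d,C),open("/tmp/w9.pkl","wb"))
```

```text
(no output)
```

View pics/w9.png

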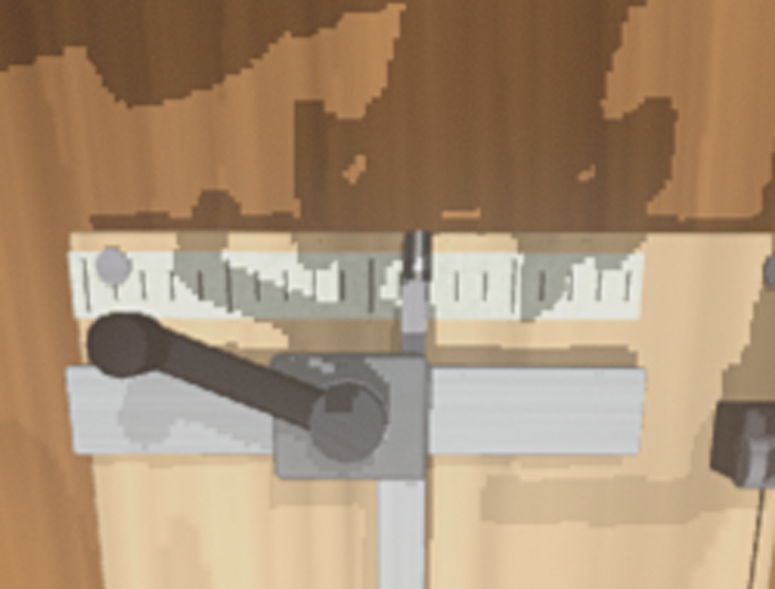

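Run:
```python
from h import *
import pickle
im,d,C=pickle.load(open("/tmp/w9.pkl","rb"))
g=lambda a:(np.array(a,float)+.5)/3.1-.5+[130,0]
J=lambda a,z:w2j(onz(C,g(a),z)).round(4).tolist()
big("pics/w9b.png",im,240,60,50,60,10)
print("mark",J([(419,240)],.028)); print("blade",J([(402,300),(414.5,300),(427,300)],.040))
print("carriage far",J([(426,360),(426,470)],.058)); print("knob",J([(117,343)],.098))
k=J([(117,343)],.098)[0]
goj(*k,.135,130);goj(*k,.077,130)
```

```text
mark [[-0.0159, 0.2125]]
blade [[-0.0218, 0.193], [-0.0177, 0.193], [-0.0135, 0.1929]]
carriage far [[-0.0145, 0.1745], [-0.0142, 0.1395]]
knob [[-0.0995, 0.181]]
shift [ 68.2 -72.3  58. ] turn [ -0.2   0.  -40.2] | time 11.95 w 0.596
shift [ 68.3 -72.1 116. ] turn [ -0.2   0.  -40.2] | time 11.95 w 0.596
```

View pics/w9b.png

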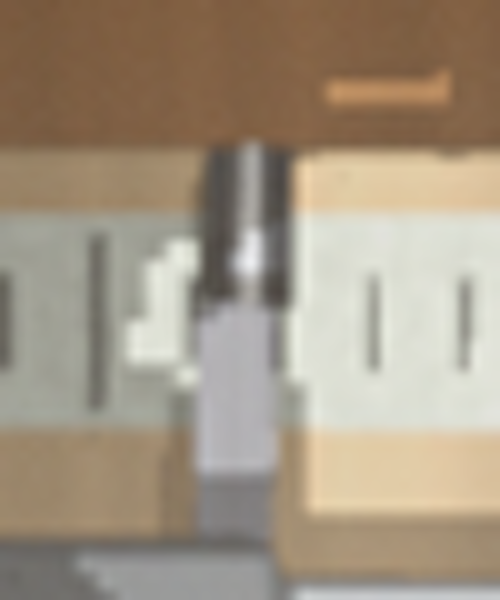

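The pointer straddles the mark: face about +1.5 to 2 mm, blade centre about −1.8 mm. Now to the knob to lock it.

Emit:
arm_command --targets "68 -72 40 0 0 -40 0.6;68 -72 40 0 0 -40 0.6;68 -72 40 0 0 -40 0.6;68 -72 40 0 0 -40 0.6;68 -72 58 0 0 -40 0.6;68 -72 58 0 0 -40 0.6;68 -72 58 0 0 -40 0.6;68 -72 58 0 0 -40 0.6"

```text
time: 12.62
tool_pos: [0.4172, 0.2553, 0.1341]
tcp_rot: [-1.393, -2.813, 0.006]
wrist_force: [-0.3, -0.1, 0.2]
width: 0.598
```

Run:
```python
from h import *
goj(-.0995,.181,.077,130)
im,d,C,st=shot("wrist"); big("pics/w10.png",im,180,120,150,130,5)
print((proj(C,[*j2w(-.0995,.181),.098])-[180,120])*5)
```

```text
shift [ 0.8  0.7 57.1] turn [-0.3 -0.  -0.4] | time 12.62 w 0.598
[[378.3028926  458.07528159]]
```

View pics/w10.png

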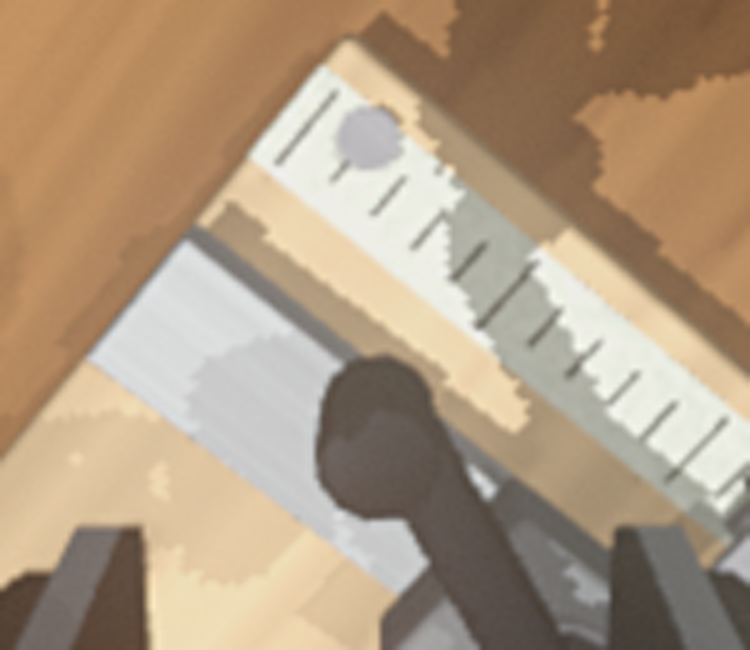

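The knob (372,463) is where predicted. Descending and gripping.

Emit:
arm_command --targets "1 0 20 0 0 0 0.6;1 0 40 0 0 0 0.6;1 0 57 0 0 0 0.6;1 0 57 0 0 0 0.6;1 0 57 0 0 0 0.6;1 0 57 0 0 0 0.1;1 0 57 0 0 0 0.1;1 0 57 0 0 0 0.1;1 0 57 0 0 0 0.1;1 0 57 0 0 0 0.1" --newtons 25

```text
time: 13.5
tool_pos: [0.4188, 0.2576, 0.0808]
tcp_rot: [1.39, 2.817, 0.002]
wrist_force: [-2.6, -1.8, 5.5]
width: 0.2
```

Run:
```python
from h import *
st=bot.read_state(); print(st['width'],st['wrist_force'],w2j(st['tool_pos']))
p=np.array([-.0144-.025,.155]); v=w2j(st['tool_pos'])[0]-p; print(np.linalg.norm(v),np.arctan2(v[1],v[0])-np.radians(100))
for a in [.9,.8,.6,.4,.2,0,-.05]:
    t=np.radians(100)+a; x=p+.065*np.array([np.cos(t),np.sin(t)]); print(a,end=' '); goj(*x,.077,130)
```

```text
0.1996749134446862 [-2.62155297 -1.75459169  5.50378652] [[-0.09773357  0.18248199]]
0.06448306330325164 0.9559872119356145
0.9 shift [1.9 3.1 3.8] turn [ 0.1  0.  -0.3] | time 13.5 w 0.2
0.8 shift [4.  9.3 3.8] turn [ 0.1  0.  -0.3] | time 13.5 w 0.2
0.6 shift [ 6.4 22.   3.8] turn [ 0.1  0.  -0.3] | time 13.5 w 0.2
0.4 shift [ 6.1 35.   3.8] turn [ 0.1  0.  -0.3] | time 13.5 w 0.2
0.2 shift [ 3.3 47.7  3.8] turn [ 0.1  0.  -0.3] | time 13.5 w 0.2
0 shift [-2.  59.5  3.8] turn [ 0.1  0.  -0.3] | time 13.5 w 0.2
-0.05 shift [-3.7 62.3  3.9] turn [ 0.1  0.  -0.3] | time 13.5 w 0.2
```

Emit:
arm_command --targets "3 6 0 0 0 0 0.1;5 13 0 0 0 0 0.1;6 20 0 0 0 0 0.1;7 27 0 0 0 0 0.1;6 35 0 0 0 0 0.1;5 42 0 0 0 0 0.1;3 48 0 0 0 0 0.1;1 54 0 0 0 0 0.1;-2 60 0 0 0 0 0.1;-2 61 0 0 0 0 0.1"

```text
time: 14.33
tool_pos: [0.4686, 0.2928, 0.0807]
tcp_rot: [1.39, 2.817, -0.001]
wrist_force: [-3.1, -4.7, 7.8]
width: 0.199
```

Emit:
arm_command --targets "0 0 0 0 0 0 0.1;0 0 0 0 0 0 0.1;0 0 0 0 0 0 0.1"

```text
time: 14.58
tool_pos: [0.4685, 0.2928, 0.0808]
tcp_rot: [1.389, 2.816, 0.001]
wrist_force: [-1.8, -3.0, 6.9]
width: 0.201
```

Run:
```python
from h import *
st=bot.read_state(); print(st['width'],st['wrist_force'],w2j(st['tool_pos']))
p=np.array([-.0144-.025,.155]); v=w2j(st['tool_pos'])[0]-p; print(np.linalg.norm(v),np.arctan2(v[1],v[0])-np.radians(100))
```

```text
0.2013667782664325 [-1.84465415 -2.99265766  6.88968757] [[-0.04941659  0.21956549]]
0.0653378519396346 -0.02062149043425321
```

Emit:
arm_command --targets "-1 2 0 0 0 0 0.1;-2 4 0 0 0 0 0.1;-2 4 0 0 0 0 0.1;-2 4 0 0 0 0 0.1"

```text
time: 14.92
tool_pos: [0.4694, 0.2929, 0.0803]
tcp_rot: [-1.388, -2.813, 0.007]
wrist_force: [-10.0, -3.7, 12.7]
width: 0.196
```

Run:
```python
from h import *
st=bot.read_state(); print(st['width'],st['wrist_force'],w2j(st['tool_pos']))
```

```text
0.1961886058907353 [-9.95449302 -3.73481005 12.73134833] [[-0.04859779  0.21977399]]
```

The force rose while the position hardly moved, so the lever is at its end stop. Releasing and checking.

Emit:
arm_command --targets "0 0 0 0 0 0 0.6;0 0 0 0 0 0 0.6;0 0 0 0 0 0 0.6;0 0 0 0 0 0 0.6;0 0 -40 0 0 0 0.6;0 0 -80 0 0 0 0.6;-30 0 -120 0 0 20 0.6;-30 0 -130 0 0 40 0.6;-30 0 -130 0 0 40 0.6;-30 0 -130 0 0 40 0.6"

```text
time: 15.75
tool_pos: [0.4925, 0.2702, 0.2122]
tcp_rot: [2.051, 2.377, 0.008]
wrist_force: [0.2, -0.1, -0.9]
width: 0.6
```

Emit:
arm_command --targets "0 0 0 0 0 6 0.6;0 0 0 0 0 6 0.6;0 0 0 0 0 6 0.6;0 0 0 0 0 6 0.6"

```text
time: 16.08
tool_pos: [0.4905, 0.2699, 0.2093]
tcp_rot: [-2.163, -2.278, 0.0]
wrist_force: [-0.6, -0.3, -0.6]
width: 0.598
```

Run:
```python
from h import *
im,d,C,st=shot("wrist"); big("pics/w11.png",im,130,50,250,190,3.1)
import pickle; pickle.dump((im,d,C),open("/tmp/w11.pkl","wb"))
big("pics/top11.png",shot("top")[0],300,140,180,180,3)
```

```text
(no output)
```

View pics/w11.png

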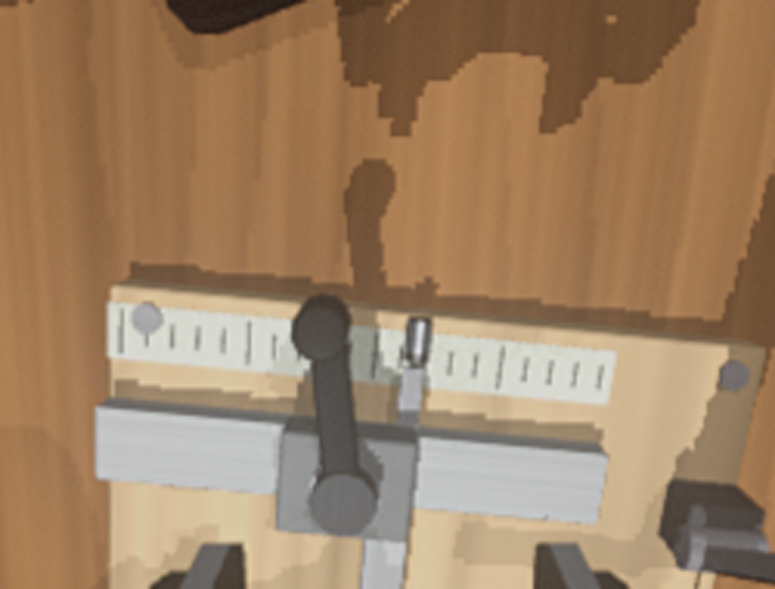

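Run:
```python
from h import *
import pickle
im,d,C=pickle.load(open("/tmp/w11.pkl","rb"))
g=lambda a:(np.array(a,float)+.5)/3.1-.5+[130,50]
J=lambda a,z:w2j(onz(C,g(a),z)).round(4)
print("cam",w2j(C[0][:3,3]))
print("mark",J([(419,330)],.028)); print("blade",J([(401,390),(412,390),(424,390)],.040))
print("carriage far",J([(416,442),(411,538)],.058)); 
k=J([(320,333)],.098)[0];pv=J([(343,502)],.075)[0]; face=J([(416,442),(411,538)],.058)[:,0].mean(); p=np.array([face-.025,.155])
for q in (p,pv): print("knob",k,q,np.linalg.norm(k-q),np.arctan2(*(k-q)[::-1])-np.radians(100))
```

```text
cam [[-0.03328728  0.27065755]]
mark [[-0.0164  0.2116]]
blade [[-0.0214  0.1904]
 [-0.0173  0.1908]
 [-0.0128  0.1912]]
carriage far [[-0.0149  0.1763]
 [-0.013   0.1386]]
knob [-0.0495  0.2207] [-0.03895  0.155  ] 0.06654165988311384 -0.015313764455836765
knob [-0.0495  0.2207] [-0.039   0.1576] 0.06396764807306896 -0.009641251120191097
```

View pics/top11.png

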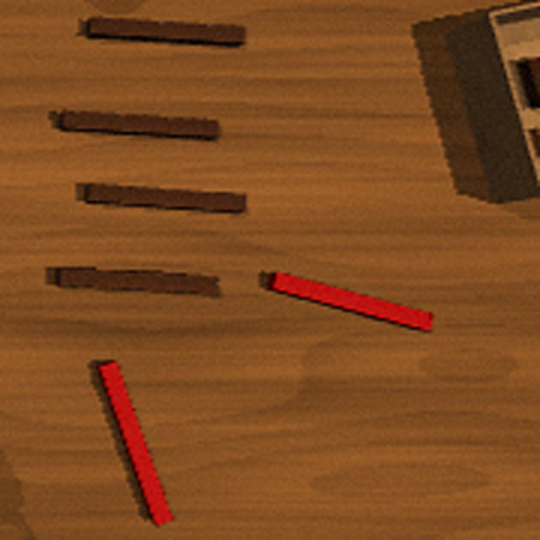

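The stop is locked at the mark: face −14 mm, mark −16.4 mm, lever angle about −0.01 rad. The four dark strips lie at (165,33), (140,125), (166,198) and (138,282) in the crop. The red ones at (350,300) and (135,440) are left out. Now the first strip.

```bash
cat >> h.py <<'E'
def strips(show=True):
    im,d,C,_=shot("top"); T,fc,cx,cy=C
    hsv=cv2.cvtColor(im,cv2.COLOR_BGR2HSV)
    v,u=np.mgrid[:384,:512]; dirs=np.stack([(u-cx)/fc,-(v-cy)/fc,-np.ones(u.shape)],-1)@T[:3,:3].T
    Z=T[2,3]+dirs[...,2]*d
    out=[]
    for z,lo,hi,us in ((.02,.012,.035,(285,470)),(.038,.030,.048,(165,300))):
        sel=(Z>lo)&(Z<hi)&(u>us[0])&(u<us[1])&(v>135)&(v<330)&(hsv[...,2]<110)&(hsv[...,0]>4)
        n,l,s,c=cv2.connectedComponentsWithStats(sel.astype(np.uint8))
        for i in range(1,n):
            if s[i,4]<100: continue
            m=l==i; pts=onz(C,np.c_[u[m],v[m]],z)[:,:2]
            r=cv2.minAreaRect(pts.astype(np.float32)); b=cv2.boxPoints(r)
            e=max([b[1]-b[0],b[2]-b[1]],key=np.linalg.norm); a=np.degrees(np.arctan2(e[1],e[0]))%180
            out.append((np.array(r[0]),a))
            if show: print("px",c[i].round(),s[i,4],"ctr",np.round(r[0],4),"size",np.round(sorted(r[1]),3),"ang",a.round(1),"jig",w2j(r[0]).round(4),"jang",round((a-np.degrees(JT)+90)%180-90,1))
    return out
E
python3 - <<'E'
from h import *
S=strips()
s=min(S,key=lambda s:s[0][0])
go(*s[0],.10,s[1]); go(*s[0],.006,s[1])
E
```

```text
px [354. 150.] 320 ctr [ 0.6735 -0.2917] size [0.02  0.158] ang 86.1 jig [[ 0.1786 -0.3563]] jang 88.4
px [460. 178.] 281 ctr [ 0.5863 -0.6098] size [0.018 0.185] ang 11.2 jig [[ 0.1041 -0.6776]] jang 13.5
px [346. 181.] 323 ctr [ 0.5763 -0.2616] size [0.019 0.159] ang 86.0 jig [[ 0.0802 -0.3301]] jang 88.3
px [355. 206.] 325 ctr [ 0.5011 -0.2858] size [0.019 0.157] ang 85.8 jig [[ 0.0061 -0.3572]] jang 88.1
px [345. 233.] 330 ctr [ 0.4185 -0.2539] size [0.018 0.159] ang 86.6 jig [[-0.0778 -0.3286]] jang 88.8
shift [-519.5  -98.4  109.4] turn [-0.   0.   6.3] | time 16.23 w 0.601
shift [-519.5  -98.4  203.4] turn [-0.   0.   6.3] | time 16.23 w 0.601
```

Emit:
arm_command --targets "-519 -98 0 0 0 6 0.6;-519 -98 0 0 0 6 0.6;-519 -98 0 0 0 6 0.6;-519 -98 0 0 0 6 0.6;-519 -98 0 0 0 6 0.6;-519 -98 0 0 0 6 0.6;-519 -98 0 0 0 6 0.6;-519 -98 0 0 0 6 0.6;-519 -98 0 0 0 6 0.6;-519 -98 20 0 0 6 0.6"

```text
time: 17.07
tool_pos: [0.4337, -0.1447, 0.2055]
tcp_rot: [2.279, 2.159, 0.002]
wrist_force: [1.5, -0.9, -0.0]
width: 0.604
```

Run:
```python
from h import *
go(.4185,-.2539,.10,86.6)
```

```text
shift [-109.8   -9.6  105.5] turn [0.2 0.1 0.3] | time 17.07 w 0.604
```

Emit:
arm_command --targets "-110 -10 105 0 0 0 0.6;-110 -10 105 0 0 0 0.6;-110 -10 105 0 0 0 0.6;-110 -10 105 0 0 0 0.6;-110 -10 105 0 0 0 0.6;-110 -10 105 0 0 0 0.6;-110 -10 105 0 0 0 0.6"

```text
time: 17.65
tool_pos: [0.418, -0.2516, 0.0997]
tcp_rot: [2.282, 2.159, 0.001]
wrist_force: [0.4, -1.0, -0.8]
width: 0.599
```

Run:
```python
from h import *
go(.4185,-.2539,.006,86.6)
im,d,C,st=shot("wrist"); cv2.imwrite("pics/w12.png",im)
im,d,C,st=shot("side"); big("pics/s12.png",im,230,60,220,165,3.5)
```

```text
shift [-2.3  0.6 93.7] turn [ 0.  -0.   0.2] | time 17.65 w 0.599
```

View pics/w12.png

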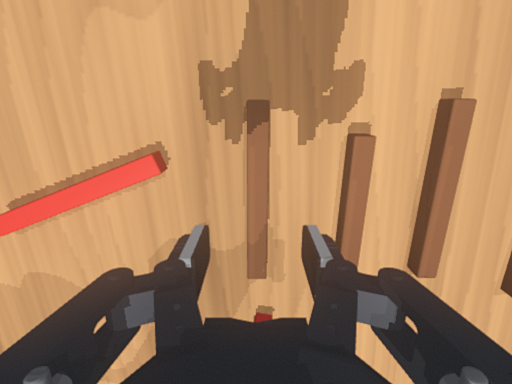

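The dark strip sits between the fingers (258, 100–278), with red look-alikes at (90,190) and (262,318). Checking the projected centre, then descending.

Run:
```python
from h import *
C=campose("wrist",bot.read_state()); print(proj(C,[.4185,-.2539,.02]), onz(C,[[258,100],[256,278]],.02))
```

```text
[[254.88426702 195.56001955]] [[ 0.42515353 -0.17622721  0.02      ]
 [ 0.4150945  -0.33544781  0.02      ]]
```

Emit:
arm_command --targets "-2 1 40 0 0 0 0.6;-2 1 75 0 0 0 0.6;-2 1 94 0 0 0 0.6;-2 1 94 0 0 0 0.6;-2 1 94 0 0 0 0.6;-2 1 94 0 0 0 0.05;-2 1 94 0 0 0 0.05;-2 1 94 0 0 0 0.05;-2 1 94 0 0 0 0.05;-2 1 94 0 0 0 0.05" --newtons 50

```text
time: 18.58
tool_pos: [0.4205, -0.2551, 0.0076]
tcp_rot: [2.279, 2.156, 0.002]
wrist_force: [-0.4, 0.9, 6.8]
width: 0.199
```

Emit:
arm_command --targets "0 0 -40 0 0 0 0.05;0 0 -80 0 0 0 0.05;0 0 -120 0 0 -7 0.05;50 40 -120 0 0 -14 0.05;90 50 -120 0 0 -21 0.05;110 60 -120 0 0 -28 0.05;130 80 -120 0 0 -35 0.05;150 80 -120 0 0 -42 0.05;150 80 -120 0 0 -49 0.05;150 80 -120 0 0 -56 0.05"

```text
time: 19.42
tool_pos: [0.5072, -0.1071, 0.126]
tcp_rot: [0.988, 2.981, 0.0]
wrist_force: [-0.1, -0.8, -0.7]
width: 0.198
```

Run:
```python
from h import *
goj(.069,.068,.12,180);goj(.069,.068,.0265,180)
im,d,C,st=shot("wrist"); cv2.imwrite("pics/w13.png",im)
```

```text
shift [ 86.5 239.5   6.1] turn [  0.    0.1 -34.4] | time 19.42 w 0.198
shift [ 86.6 239.4  99.6] turn [  0.    0.1 -34.4] | time 19.42 w 0.198
```

View pics/w13.png

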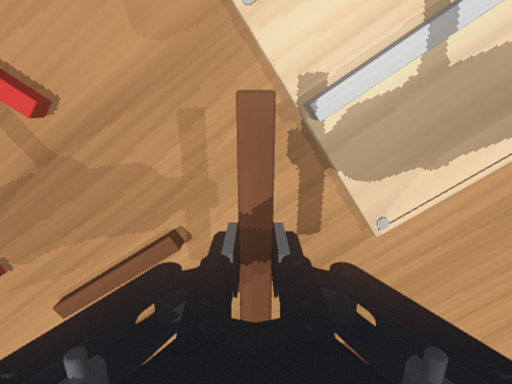

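The strip is held squarely. Carrying it to the board.

Emit:
arm_command --targets "87 239 6 0 0 -34 0.05;87 239 6 0 0 -34 0.05;87 239 6 0 0 -34 0.05;87 239 6 0 0 -34 0.05;87 239 6 0 0 -34 0.05;87 239 6 0 0 -34 0.05;87 239 6 0 0 -34 0.05;87 239 6 0 0 -34 0.05;87 239 6 0 0 -34 0.05;87 239 6 0 0 -34 0.05"

```text
time: 20.3
tool_pos: [0.5811, 0.1332, 0.1191]
tcp_rot: [-0.09, -3.14, 0.001]
wrist_force: [-1.1, -0.0, -0.5]
width: 0.195
```

Run:
```python
from h import *
goj(.069,.068,.0265,180)
im,d,C,st=shot("wrist"); cv2.imwrite("pics/w14.png",im)
print(st['wrist_force'])
```

```text
shift [ 0.4  3.5 92.6] turn [-0. -0. -1.] | time 20.3 w 0.195
[-1.13207485 -0.03408959 -0.46850083]
```

View pics/w14.png

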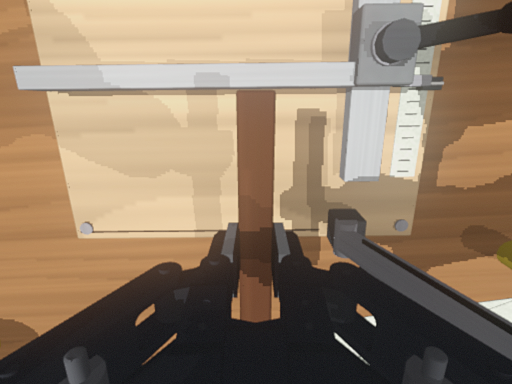

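Run:
```python
from h import *
C=campose("wrist",bot.read_state()); print(w2j(onz(C,[[255,91]],.1315)), w2j(bot.read_state()['tool_pos']))
```

```text
[[-0.0086449  0.0660863]] [[0.06947542 0.06431533]]
```

Emit:
arm_command --targets "0 3 30 0 0 -1 0.05;0 3 55 0 0 -1 0.05;0 3 75 0 0 -1 0.05;0 3 86 0 0 -1 0.05;0 3 92 0 0 -1 0.05;0 3 92 0 0 -1 0.05;0 3 92 0 0 -1 0.05"

```text
time: 20.93
tool_pos: [0.5825, 0.1368, 0.0279]
tcp_rot: [0.062, 3.14, 0.0]
wrist_force: [-0.2, 0.3, -0.7]
width: 0.201
```

Run:
```python
from h import *
st=bot.read_state(); print(st['wrist_force'],st['width']); goj(.069,.068,.0265,180)
im,d,C,st=shot("wrist"); cv2.imwrite("pics/w15.png",im)
print(w2j(onz(C,[[255,91]],.0385)))
```

```text
[-0.18167889  0.32209134 -0.68406819] 0.2007026294869989
shift [ 1.7 -0.3  1.4] turn [0.  0.1 0. ] | time 20.93 w 0.201
[[-0.00751413  0.06858755]]
```

View pics/w15.png

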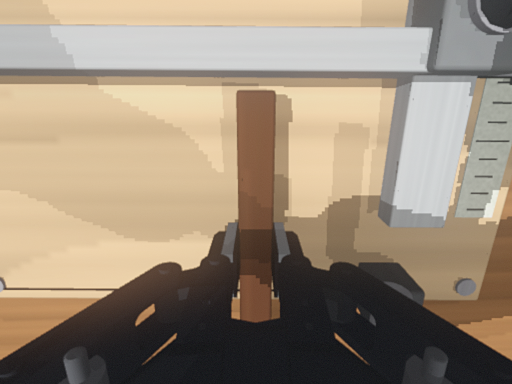

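The strip end is about 6 mm from the stop. Shifting 4 mm nearer, setting down and releasing.

Emit:
arm_command --targets "4 0 0 0 0 0 0.05;4 0 1 0 0 0 0.05;4 0 3 0 0 0 0.05;4 0 3 0 0 0 0.05;4 0 3 0 0 0 0.32;4 0 3 0 0 0 0.32;4 0 3 0 0 0 0.32;4 0 -30 0 0 0 0.32;4 0 -70 0 0 0 0.32;4 0 -100 0 0 0 0.5"

```text
time: 21.82
tool_pos: [0.5778, 0.1377, 0.1285]
tcp_rot: [-0.059, -3.141, -0.0]
wrist_force: [0.6, 0.3, 0.1]
width: 0.448
```

Run:
```python
from h import *
im,d,C,st=shot("wrist"); cv2.imwrite("pics/w16.png",im)
import pickle; pickle.dump((im,d,C),open("/tmp/w16.pkl","wb"))
S=strips()
```

```text
px [355. 150.] 310 ctr [ 0.6736 -0.2917] size [0.02  0.158] ang 86.1 jig [[ 0.1787 -0.3563]] jang 88.4
px [460. 178.] 272 ctr [ 0.5864 -0.6104] size [0.018 0.185] ang 12.1 jig [[ 0.1042 -0.6782]] jang 14.4
px [346. 181.] 324 ctr [ 0.5763 -0.2616] size [0.019 0.159] ang 86.0 jig [[ 0.0803 -0.3301]] jang 88.3
px [355. 206.] 325 ctr [ 0.501  -0.2845] size [0.019 0.16 ] ang 85.7 jig [[ 0.006  -0.3559]] jang 87.9
```

View pics/w16.png

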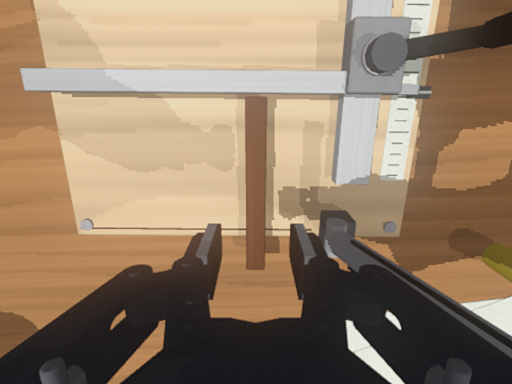

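Strip one lies square with a small gap to the stop. Next the strip at (355,206).

Run:
```python
from h import *
go(.501,-.285,.11,85.8)
```

```text
shift [  65.9 -426.5   22. ] turn [ 0.7  0.4 92. ] | time 21.92 w 0.501
```

Emit:
arm_command --targets "66 -426 0 0 0 92 0.6;66 -426 0 0 0 92 0.6;66 -426 0 0 0 92 0.6;66 -426 0 0 0 92 0.6;66 -426 0 0 0 92 0.6;66 -426 0 0 0 92 0.6;66 -426 0 0 0 92 0.6;66 -426 0 0 0 92 0.6;66 -426 0 0 0 92 0.6;66 -426 0 0 0 92 0.6"

```text
time: 22.75
tool_pos: [0.4973, -0.273, 0.1263]
tcp_rot: [-1.893, -2.506, -0.0]
wrist_force: [0.4, -0.0, 0.8]
width: 0.603
```

Run:
```python
from h import *
go(.501,-.285,.08,85.8)
```

```text
shift [-12.5   0.3  46.3] turn [-0.  -0.  20.1] | time 22.75 w 0.603
```

Emit:
arm_command --targets "-12 0 10 0 0 20 0.6;-12 0 20 0 0 20 0.6;-12 0 46 0 0 20 0.6;-12 0 46 0 0 20 0.6;-12 0 46 0 0 20 0.6"

```text
time: 23.17
tool_pos: [0.4997, -0.2818, 0.0788]
tcp_rot: [-2.287, -2.146, 0.002]
wrist_force: [0.6, 0.4, 0.2]
width: 0.598
```

Run:
```python
from h import *
go(.501,-.285,.006,85.8)
im,d,C,st=shot("wrist"); cv2.imwrite("pics/w17.png",im)
```

```text
shift [-3.3  1.8 72.7] turn [-0.3 -0.2  0.6] | time 23.17 w 0.598
```

View pics/w17.png

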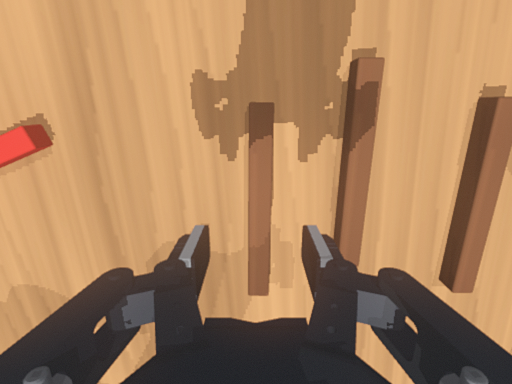

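The dark strip (260, 103–297) is centred. Descending and gripping.

Emit:
arm_command --targets "-3 1 35 0 0 0 0.6;-3 2 60 0 0 0 0.6;-3 2 73 0 0 0 0.6;-3 2 73 0 0 0 0.6;-3 2 73 0 0 0 0.6;-3 2 73 0 0 0 0.05;-3 2 73 0 0 0 0.05;-3 2 73 0 0 0 0.05;-3 2 73 0 0 0 0.05;-3 2 73 0 0 0 0.05" --newtons 50

```text
time: 24.05
tool_pos: [0.5053, -0.287, 0.0103]
tcp_rot: [2.291, 2.144, 0.002]
wrist_force: [0.1, 0.6, 5.9]
width: 0.192
```

Emit:
arm_command --targets "0 0 -40 0 0 0 0.05;0 0 -80 0 0 0 0.05;0 0 -120 0 0 -7 0.05;40 0 -120 0 0 -14 0.05;80 0 -120 0 0 -21 0.05;120 0 -120 0 0 -28 0.05;150 0 -120 0 0 -35 0.05;180 0 -120 0 0 -42 0.05;210 0 -120 0 0 -49 0.05;240 0 -120 0 0 -56 0.05"

```text
time: 24.88
tool_pos: [0.5192, -0.0451, 0.1285]
tcp_rot: [1.008, 2.975, 0.0]
wrist_force: [1.8, 0.1, 0.0]
width: 0.197
```

Run:
```python
from h import *
goj(.0665,.023,.12,180)
```

```text
shift [ 37.7 143.5   8.6] turn [  0.    0.  -35.2] | time 24.88 w 0.197
```

Emit:
arm_command --targets "38 143 0 0 0 -35 0.05;38 143 0 0 0 -35 0.05;38 143 0 0 0 -35 0.05;38 143 0 0 0 -35 0.05;38 143 0 0 0 -35 0.05;38 143 0 0 0 -35 0.05;38 143 0 0 0 -35 0.05;38 143 40 0 0 -35 0.05;38 143 60 0 0 -35 0.05;38 143 60 0 0 -35 0.05"

```text
time: 25.72
tool_pos: [0.5721, 0.0881, 0.0631]
tcp_rot: [-0.083, -3.131, 0.002]
wrist_force: [-0.3, -0.1, -1.1]
width: 0.193
```

Run:
```python
from h import *
goj(.0665,.023,.029,180)
im,d,C,st=shot("wrist"); cv2.imwrite("pics/w18.png",im)
print(w2j(onz(C,[[255,91]],st['tool_pos'][2]+.01)),st['width'])
```

```text
shift [-4.6  4.  34. ] turn [-0.1 -0.6 -0.8] | time 25.72 w 0.193
[[-0.01598472  0.02053693]] 0.193453618735604
```

View pics/w18.png

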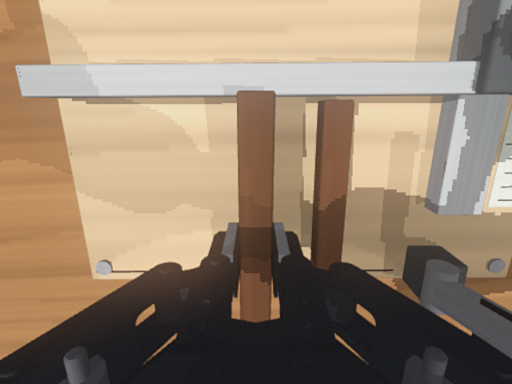

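Emit:
arm_command --targets "-6 4 0 0 0 -1 0.05;-6 4 0 0 0 -1 0.05;-6 4 10 0 0 -1 0.05;-6 4 25 0 0 -1 0.05;-6 4 32 0 0 -1 0.05;-6 4 32 0 0 -1 0.05;-6 4 32 0 0 -1 0.05"

```text
time: 26.35
tool_pos: [0.5829, 0.0934, 0.0359]
tcp_rot: [-0.049, -3.14, 0.0]
wrist_force: [0.3, -0.1, -0.6]
width: 0.191
```

Run:
```python
from h import *
goj(.0665,.023,.028,180); print(bot.read_state()['wrist_force'])
im,d,C,st=shot("wrist"); cv2.imwrite("pics/w19.png",im)
print(w2j(onz(C,[[255,91]],.0385)))
```

```text
shift [ 6.3 -1.8  7.9] turn [-0.  -0.1  0.5] | time 26.35 w 0.191
[ 0.33919424 -0.14119112 -0.58935038]
[[-0.00574752  0.02458905]]
```

View pics/w19.png

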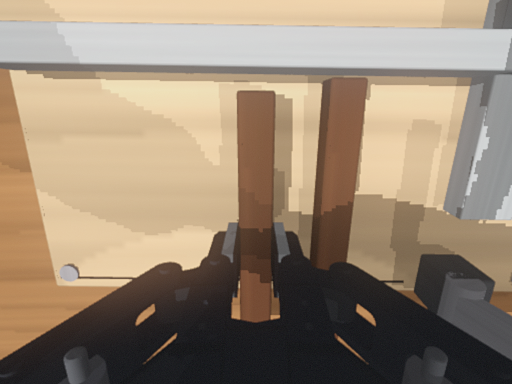

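Emit:
arm_command --targets "5 -1 2 0 0 0 0.05;5 -1 5 0 0 0 0.05;5 -1 8 0 0 0 0.05;5 -1 8 0 0 0 0.05;5 -1 9 0 0 0 0.05;5 -1 9 0 0 0 0.32;5 -1 9 0 0 0 0.32;5 -1 9 0 0 0 0.32;5 -1 -30 0 0 0 0.32;5 -1 -70 0 0 0 0.32"

```text
time: 27.23
tool_pos: [0.5746, 0.0921, 0.1029]
tcp_rot: [-0.049, -3.132, 0.002]
wrist_force: [1.5, -0.3, -0.2]
width: 0.323
```

Emit:
arm_command --targets "0 0 -30 0 0 0 0.6;0 0 -30 0 0 0 0.6"

```text
time: 27.4
tool_pos: [0.5836, 0.0933, 0.1441]
tcp_rot: [0.049, 3.128, 0.003]
wrist_force: [1.5, -0.0, 0.9]
width: 0.581
```

Run:
```python
from h import *
im,d,C,st=shot("wrist"); cv2.imwrite("pics/w20.png",im)
S=strips()
go(*S[2][0],.11,S[2][1])
```

```text
px [355. 150.] 314 ctr [ 0.6737 -0.2917] size [0.02  0.158] ang 86.1 jig [[ 0.1788 -0.3563]] jang 88.4
px [460. 178.] 274 ctr [ 0.5864 -0.6103] size [0.017 0.185] ang 11.7 jig [[ 0.1042 -0.6781]] jang 14.0
px [346. 181.] 321 ctr [ 0.5765 -0.2616] size [0.019 0.159] ang 86.5 jig [[ 0.0805 -0.3301]] jang 88.7
px [213. 187.] 148 ctr [0.5581 0.1391] size [0.018 0.075] ang 177.9 jig [[0.0462 0.0696]] jang 0.2
px [229. 187.] 137 ctr [0.5597 0.0941] size [0.018 0.073] ang 177.7 jig [[0.0496 0.0247]] jang -0.0
shift [  -7.6 -354.4   28.1] turn [ 0.2  0.2 91.8] | time 27.5 w 0.599
```

View pics/w20.png

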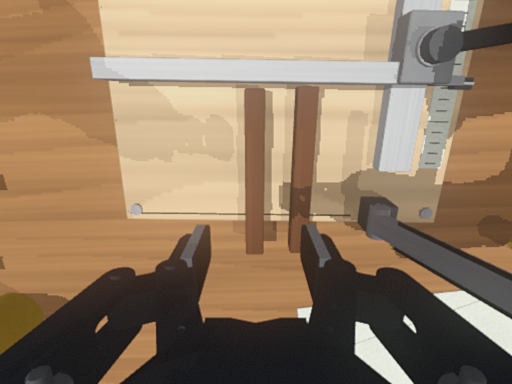

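Two strips are placed (255 and 305 columns), both square and near the stop. Third one next.

Emit:
arm_command --targets "-8 -354 0 0 0 92 0.6;-8 -354 0 0 0 92 0.6;-8 -354 0 0 0 92 0.6;-8 -354 0 0 0 92 0.6;-8 -354 0 0 0 92 0.6;-8 -354 0 0 0 92 0.6;-8 -354 0 0 0 92 0.6;-8 -354 0 0 0 92 0.6;-8 -354 0 0 0 92 0.6;-8 -354 0 0 0 92 0.6"

```text
time: 28.33
tool_pos: [0.5735, -0.2661, 0.1336]
tcp_rot: [-1.89, -2.507, 0.003]
wrist_force: [-0.8, 0.7, 0.1]
width: 0.599
```

Emit:
arm_command --targets "0 0 10 0 0 20 0.6;0 0 30 0 0 20 0.6;0 0 50 0 0 20 0.6;0 0 60 0 0 20 0.6;0 0 60 0 0 20 0.6"

```text
time: 28.75
tool_pos: [0.5714, -0.2597, 0.0708]
tcp_rot: [-2.277, -2.151, 0.005]
wrist_force: [-0.2, 0.3, -0.8]
width: 0.599
```

Run:
```python
from h import *
bot.read_camera("top")
go(.5765,-.2616,.006,86.2)
im,d,C,st=shot("wrist"); cv2.imwrite("pics/w21.png",im)
```

```text
shift [-1.2  4.1 66.9] turn [-0.3 -0.1  0.6] | time 28.8 w 0.602
```

View pics/w21.png

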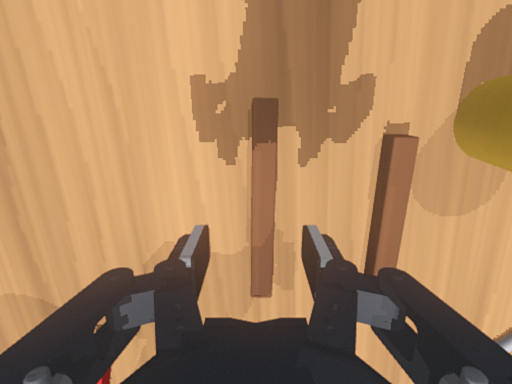

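Emit:
arm_command --targets "-1 2 30 0 0 0 0.6;-1 4 55 0 0 0 0.6;-1 4 67 0 0 0 0.6;-1 4 67 0 0 0 0.6;-1 4 67 0 0 0 0.6;-1 4 67 0 0 0 0.05;-1 4 67 0 0 0 0.05;-1 4 67 0 0 0 0.05;-1 4 67 0 0 0 0.05;-1 4 67 0 0 0 0.05" --newtons 50

```text
time: 29.68
tool_pos: [0.5807, -0.2635, 0.0114]
tcp_rot: [2.284, 2.152, 0.002]
wrist_force: [0.4, 0.7, 7.0]
width: 0.194
```

Emit:
arm_command --targets "0 0 -40 0 0 0 0.05;0 0 -80 0 0 0 0.05;0 0 -120 0 0 -7 0.05;40 0 -120 0 0 -14 0.05;80 0 -120 0 0 -21 0.05;110 0 -120 0 0 -28 0.05;140 0 -120 0 0 -35 0.05;170 0 -120 0 0 -42 0.05;200 0 -120 0 0 -49 0.05;220 0 -120 0 0 -56 0.05"

```text
time: 30.52
tool_pos: [0.5918, -0.0405, 0.1293]
tcp_rot: [-0.997, -2.979, -0.001]
wrist_force: [0.5, -0.2, -0.5]
width: 0.187
```

Run:
```python
from h import *
bot.read_camera("top")
goj(.068,-.022,.12,180)
```

```text
shift [62.9 58.5  9.5] turn [  0.2  -0.1 -34.3] | time 30.57 w 0.193
```

Emit:
arm_command --targets "63 58 0 0 0 -34 0.05;63 58 0 0 0 -34 0.05;63 58 0 0 0 -34 0.05;63 58 0 0 0 -34 0.05;63 58 0 0 0 -34 0.05;63 58 0 0 0 -34 0.05;63 58 20 0 0 -34 0.05;63 58 45 0 0 -34 0.05;63 58 45 0 0 -34 0.05;63 58 45 0 0 -34 0.05"

```text
time: 31.4
tool_pos: [0.5755, 0.0408, 0.0826]
tcp_rot: [-0.097, -3.136, 0.0]
wrist_force: [0.0, 0.8, -1.2]
width: 0.192
```

Run:
```python
from h import *
bot.read_camera("top");bot.read_camera("top")
goj(.068,-.022,.029,180)
im,d,C,st=shot("wrist"); cv2.imwrite("pics/w22.png",im)
print(w2j(onz(C,[[255,91]],st['tool_pos'][2]+.01)),st['width'])
```

```text
shift [ 2.1  5.6 56.1] turn [ 0.   0.1 -1.2] | time 31.5 w 0.193
[[-0.00828326 -0.02563018]] 0.19330329223466666
```

View pics/w22.png

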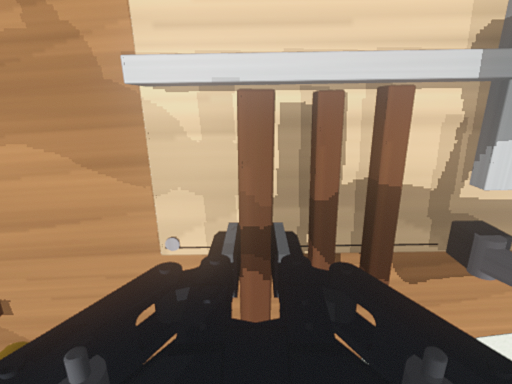

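Emit:
arm_command --targets "2 5 20 0 0 -1 0.05;2 5 40 0 0 -1 0.05;2 5 52 0 0 -1 0.05;2 5 52 0 0 -1 0.05;2 5 52 0 0 -1 0.05;2 5 52 0 0 -1 0.05"

```text
time: 32.05
tool_pos: [0.5768, 0.0463, 0.0334]
tcp_rot: [0.066, 3.139, 0.0]
wrist_force: [0.7, -0.6, -0.2]
width: 0.192
```

Run:
```python
from h import *
goj(.068,-.022,.029,180)
im,d,C,st=shot("wrist"); cv2.imwrite("pics/w23.png",im)
print(w2j(onz(C,[[255,91]],.0385)),st['width'],st['wrist_force'])
```

```text
shift [0.6 0.4 4.4] turn [ 0.   0.1 -0.2] | time 32.05 w 0.192
[[-0.00986695 -0.02186309]] 0.19208975510220133 [ 0.72059338 -0.5698674  -0.21687421]
```

View pics/w23.png

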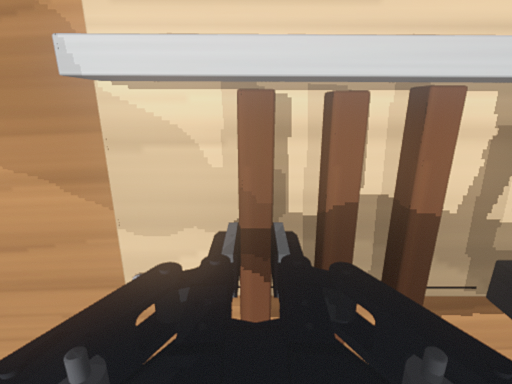

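Emit:
arm_command --targets "2 0 3 0 0 0 0.05;2 0 5 0 0 0 0.05;2 0 6 0 0 0 0.05;2 0 6 0 0 0 0.05;2 0 6 0 0 0 0.32;2 0 6 0 0 0 0.32;2 0 6 0 0 0 0.32;2 0 -30 0 0 0 0.32;2 0 -70 0 0 0 0.32;2 0 -110 0 0 0 0.5"

```text
time: 32.93
tool_pos: [0.572, 0.0464, 0.1416]
tcp_rot: [-0.066, -3.137, 0.0]
wrist_force: [0.6, -0.3, -0.1]
width: 0.445
```

Run:
```python
from h import *
bot.read_camera("top")
im,d,C,st=shot("wrist"); cv2.imwrite("pics/w24.png",im)
S=strips()
s=max([s for s in S if s[0][1]>-.5],key=lambda s:s[0][0])
go(*s[0],.11,s[1])
im,_,C,_=shot("top"); print("cup",onz(C,[[331,118]],.095))
```

```text
px [354. 150.] 318 ctr [ 0.6737 -0.2917] size [0.02  0.158] ang 86.6 jig [[ 0.1788 -0.3563]] jang 88.9
px [460. 178.] 275 ctr [ 0.5855 -0.6107] size [0.017 0.183] ang 11.2 jig [[ 0.1034 -0.6785]] jang 13.5
px [214. 185.] 173 ctr [0.5662 0.137 ] size [0.016 0.127] ang 179.2 jig [[0.0544 0.0678]] jang 1.5
px [228. 189.] 194 ctr [0.5537 0.0944] size [0.018 0.097] ang 178.2 jig [[0.0436 0.0247]] jang 0.4
px [244. 190.] 157 ctr [0.5461 0.0482] size [0.018 0.081] ang 179.9 jig [[ 0.0378 -0.0218]] jang 2.2
shift [-110.2 -333.9   37.6] turn [ 0.5  0.4 91. ] | time 33.08 w 0.498
cup [[ 0.74868611 -0.20545401  0.095     ]]
```

View pics/w24.png

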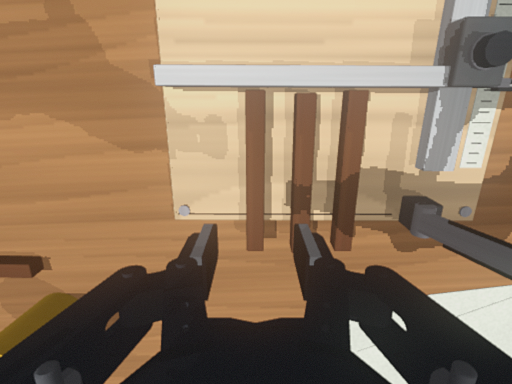

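Three strips are in place. The last one is near the cup, so I'll grip it about 20 mm off-centre, away from the cup.

Run:
```python
from h import *
go(.6724,-.3117,.14,86.4)
```

```text
shift [-112.3 -353.7    4.3] turn [ 0.2  0.2 91.2] | time 33.13 w 0.501
```

Emit:
arm_command --targets "-112 -354 0 0 0 91 0.5;-112 -354 0 0 0 91 0.5;-112 -354 0 0 0 91 0.5;-112 -354 0 0 0 91 0.5;-112 -354 0 0 0 91 0.5;-112 -354 0 0 0 91 0.5;-112 -354 0 0 0 91 0.5;-112 -354 0 0 0 91 0.5;-112 -354 0 0 0 91 0.5;-112 -354 0 0 0 91 0.5"

```text
time: 33.97
tool_pos: [0.67, -0.319, 0.1385]
tcp_rot: [-1.904, -2.498, 0.005]
wrist_force: [-0.3, 0.8, 0.6]
width: 0.5
```

Emit:
arm_command --targets "0 0 0 0 0 20 0.5;0 0 0 0 0 20 0.5;0 0 0 0 0 20 0.5;0 0 20 0 0 20 0.5;0 0 40 0 0 20 0.5;0 0 40 0 0 20 0.5"

```text
time: 34.47
tool_pos: [0.666, -0.3097, 0.0939]
tcp_rot: [-2.29, -2.134, 0.007]
wrist_force: [-1.6, 0.2, -1.8]
width: 0.497
```

Run:
```python
from h import *
bot.read_camera("top");bot.read_camera("top")
go(.6724,-.3117,.006,86.4)
im,d,C,st=shot("wrist"); cv2.imwrite("pics/w25.png",im)
```

```text
shift [-0.8  4.6 92.3] turn [-0.4 -0.2 -0.4] | time 34.57 w 0.499
```

View pics/w25.png

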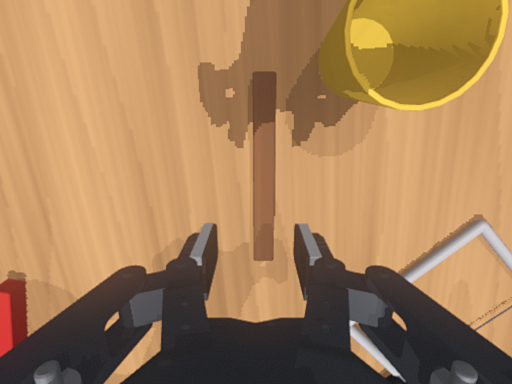

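The strip is centred at (264, 72–260). The cup (430,50) and saw frame (440,260) are clear of the fingers.

Emit:
arm_command --targets "-1 3 35 0 0 0 0.5;-1 4 65 0 0 0 0.5;-1 4 85 0 0 0 0.5;-1 4 92 0 0 0 0.5;-1 4 92 0 0 0 0.5;-1 4 92 0 0 0 0.05;-1 4 92 0 0 0 0.05;-1 4 92 0 0 0 0.05;-1 4 92 0 0 0 0.05;-1 4 92 0 0 0 0.05" --newtons 60

```text
time: 35.45
tool_pos: [0.6766, -0.3143, 0.0133]
tcp_rot: [2.295, 2.139, 0.003]
wrist_force: [-0.0, 0.1, 6.0]
width: 0.187
```

Emit:
arm_command --targets "0 0 -40 0 0 0 0.05;0 0 -80 0 0 0 0.05;0 0 -110 0 0 0 0.05;0 0 -140 0 0 -7 0.05;30 -20 -140 0 0 -14 0.05;60 -50 -140 0 0 -21 0.05;90 -70 -140 0 0 -28 0.05;120 -80 -140 0 0 -35 0.05;160 -80 -140 0 0 -42 0.05;200 -80 -140 0 0 -49 0.05"

```text
time: 36.28
tool_pos: [0.6079, -0.1072, 0.1509]
tcp_rot: [1.197, 2.904, 0.0]
wrist_force: [0.4, -0.7, -0.8]
width: 0.188
```

Run:
```python
from h import *
bot.read_camera("top")
goj(.088,-.066,.12,180); print(bot.read_state()['width'])
im,d,C,st=shot("wrist"); cv2.imwrite("pics/w26.png",im)
```

```text
shift [80.6 62.8 31.3] turn [  0.3  -0.1 -42. ] | time 36.33 w 0.185
0.18527344426235068
```

View pics/w26.png

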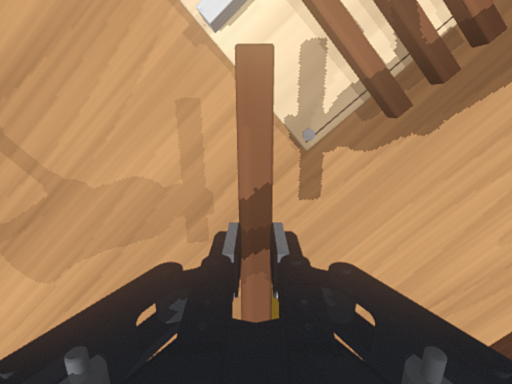

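Emit:
arm_command --targets "80 63 0 0 0 -42 0.05;80 63 0 0 0 -42 0.05;80 63 0 0 0 -42 0.05;80 63 0 0 0 -42 0.05;80 63 0 0 0 -42 0.05;80 63 0 0 0 -42 0.05;80 63 0 0 0 -42 0.05;80 63 30 0 0 -42 0.05;80 63 60 0 0 -42 0.05;80 63 60 0 0 -42 0.05"

```text
time: 37.22
tool_pos: [0.5922, -0.0073, 0.0845]
tcp_rot: [-0.089, -3.13, -0.0]
wrist_force: [-1.9, -0.7, -2.1]
width: 0.183
```

Run:
```python
from h import *
bot.read_camera("top");bot.read_camera("top");bot.read_camera("top")
goj(.088,-.066,.032,180)
im,d,C,st=shot("wrist"); cv2.imwrite("pics/w27.png",im)
print(w2j(onz(C,[[255,44]],st['tool_pos'][2]+.007)),st['width'])
```

```text
shift [ 3.1  9.2 58.8] turn [-0.   0.  -0.9] | time 37.37 w 0.189
[[-0.00720109 -0.07334327]] 0.18857275935009474
```

View pics/w27.png

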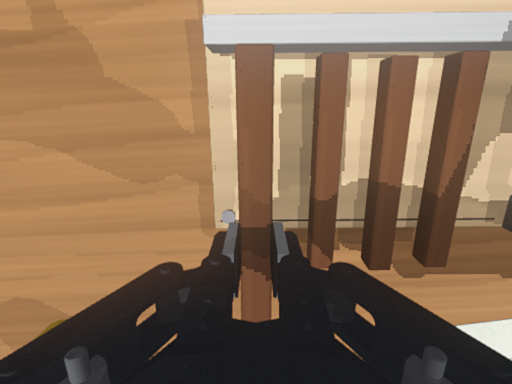

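Emit:
arm_command --targets "3 9 10 0 0 -1 0.05;3 9 30 0 0 -1 0.05;3 9 45 0 0 -1 0.05;3 9 54 0 0 -1 0.05;3 9 54 0 0 -1 0.05;3 9 54 0 0 -1 0.05;3 9 54 0 0 -1 0.05"

```text
time: 38.0
tool_pos: [0.5954, 0.0023, 0.0373]
tcp_rot: [0.055, 3.139, 0.0]
wrist_force: [0.3, -0.1, -0.2]
width: 0.185
```

Run:
```python
from h import *
goj(.088,-.066,.032,180)
im,d,C,st=shot("wrist"); cv2.imwrite("pics/w28.png",im)
print(w2j(onz(C,[[255,44]],.0385)),st['width'],st['wrist_force'])
```

```text
shift [ 0.9 -0.3  5.3] turn [0.  0.1 0.3] | time 38.0 w 0.185
[[-0.01031004 -0.06572691]] 0.1853747691547135 [ 0.26022051 -0.14941387 -0.24543753]
```

View pics/w28.png

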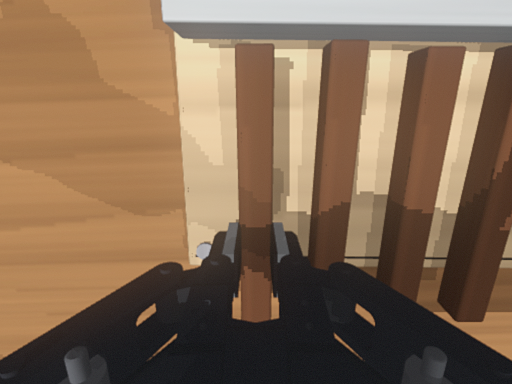

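Slightly nearer to the stop, then down and release.

Emit:
arm_command --targets "1 0 3 0 0 0 0.05;1 0 5 0 0 0 0.05;1 0 6 0 0 0 0.05;1 0 6 0 0 0 0.05;1 0 6 0 0 0 0.32;1 0 6 0 0 0 0.32;1 0 6 0 0 0 0.32;1 0 -30 0 0 0 0.32;1 0 -70 0 0 0 0.32;1 0 -110 0 0 0 0.5"

```text
time: 38.88
tool_pos: [0.5918, 0.0022, 0.1457]
tcp_rot: [-0.056, -3.137, -0.0]
wrist_force: [0.7, -0.1, 0.6]
width: 0.447
```

Emit:
arm_command --targets "0 0 -30 0 0 0 0.6;0 0 -60 0 0 0 0.6;0 0 -90 0 0 0 0.6;0 0 -120 0 0 0 0.6;0 0 -120 0 0 0 0.6;0 0 -120 0 0 0 0.6"

```text
time: 39.38
tool_pos: [0.5949, 0.0021, 0.269]
tcp_rot: [0.055, 3.136, -0.0]
wrist_force: [0.0, -0.3, -1.2]
width: 0.598
```

Run:
```python
from h import *
bot.read_camera("top");bot.read_camera("top")
im,d,C,st=shot("wrist"); cv2.imwrite("pics/w29.png",cv2.resize(im,None,fx=1.5,fy=1.5))
import pickle; pickle.dump((im,d,C),open("/tmp/w29.pkl","wb"))
S=strips()
im,d,C,st=shot("side"); cv2.imwrite("pics/s29.png",cv2.resize(im,None,fx=1.5,fy=1.5)); np.save("/tmp/s29.npy",d)
```

```text
px [460. 178.] 265 ctr [ 0.5855 -0.6105] size [0.016 0.183] ang 11.1 jig [[ 0.1033 -0.6784]] jang 13.4
px [213. 170.] 149 ctr [0.5906 0.1394] size [0.016 0.134] ang 177.6 jig [[0.0786 0.0712]] jang -0.1
px [244. 178.] 225 ctr [0.5868 0.0471] size [0.018 0.116] ang 177.5 jig [[ 0.0785 -0.0212]] jang -0.3
px [259. 178.] 217 ctr [0.5824 0.0042] size [0.018 0.113] ang 177.7 jig [[ 0.0758 -0.0643]] jang -0.1
```

View pics/w29.png

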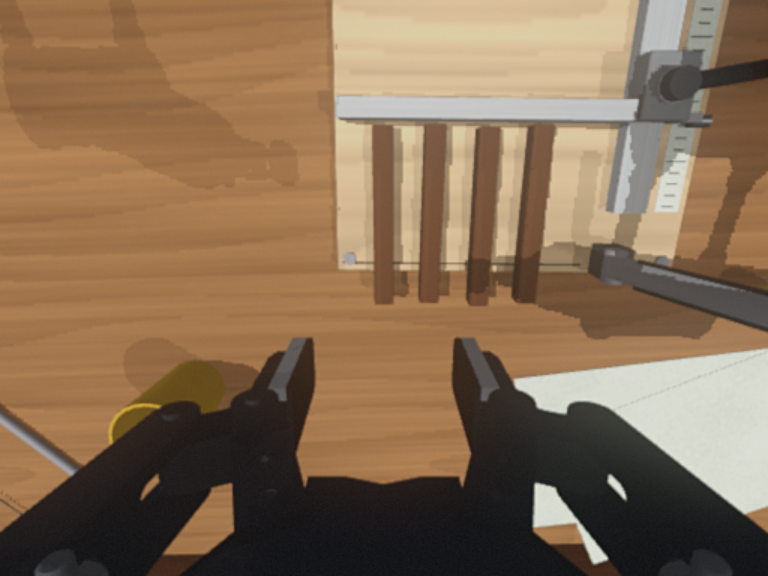

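View pics/s29.png

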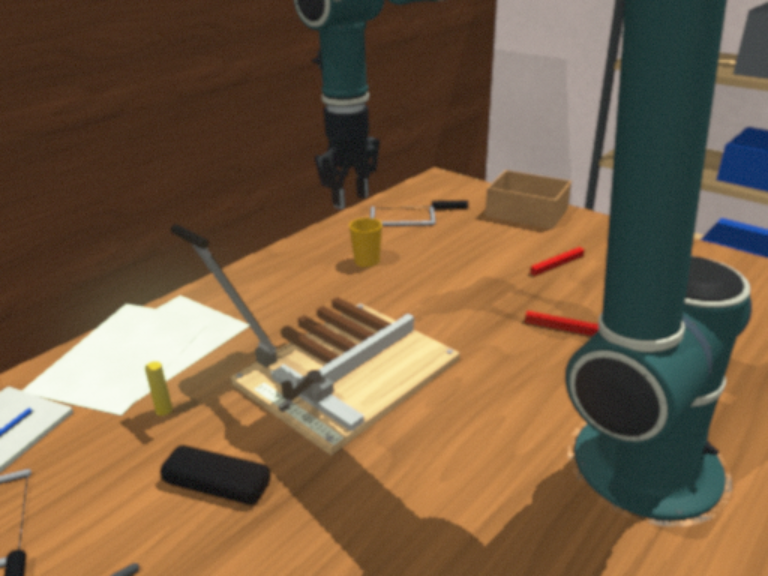

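All four strips are on the board (columns 383, 433, 485, 540). I'll measure the gaps and the handle, which is at (190,236) in the side picture.

Run:
```python
from h import *
import pickle
im,d,C=pickle.load(open("/tmp/w29.pkl","rb"))
f=lambda a:(np.array(a,float)+.5)/1.5-.5
print("bar near/far edges top z.052",w2j(onz(C,f([(420,97),(420,118)]),.052)).round(4).tolist())
for u,a,uf,b in((382,126,385,303),(434,125,430,301),(488,128,478,304),(542,126,525,301)):
    e=w2j(onz(C,f([(u,a),(uf,b)]),.038)); print("ends",e.round(4).tolist(),"len",np.linalg.norm(e[0]-e[1]).round(4),"ctr",e.mean(0).round(4))
im,dt,C,st=shot("top"); cv2.imwrite("pics/t30.png",cv2.resize(im[80:270,60:300],None,fx=3.2,fy=3.2,interpolation=cv2.INTER_CUBIC)); pickle.dump((im,dt,C),open("/tmp/t30.pkl","wb"))
T,fc,cx,cy=C
v,u=np.mgrid[:384,:512]; dirs=np.stack([(u-cx)/fc,-(v-cy)/fc,-np.ones(u.shape)],-1)@T[:3,:3].T
P=T[:3,3]+dirs*dt[...,None]
m=(P[...,2]>.25)&(u<200)&(u>80)&(dt>0)
q=P[m]; print(m.sum()); j=np.c_[w2j(q),q[:,2]]
# rod cluster: dark
hsv=cv2.cvtColor(im,cv2.COLOR_BGR2HSV)[m]
k=hsv[:,2]<45
for kk in(k,~k): print(j[kk].min(0).round(3),j[kk].max(0).round(3),np.median(j[kk],0).round(3),kk.sum())
```

```text
bar near/far edges top z.052 [[-0.0309, -0.0365], [-0.0153, -0.0361]]
ends [[-0.0101, -0.0666], [0.1475, -0.0632]] len 0.1576 ctr [ 0.0687 -0.0649]
ends [[-0.011, -0.023], [0.1454, -0.0207]] len 0.1564 ctr [ 0.0672 -0.0219]
ends [[-0.0088, 0.0224], [0.1482, 0.0249]] len 0.1571 ctr [0.0697 0.0237]
ends [[-0.0106, 0.0676], [0.145, 0.0691]] len 0.1556 ctr [0.0672 0.0684]
480
[0.066 0.216 0.252] [0.146 0.255 0.322] [0.102 0.246 0.317] 243
[0.068 0.212 0.25 ] [0.146 0.256 0.32 ] [0.106 0.232 0.289] 237
```

View pics/t30.png

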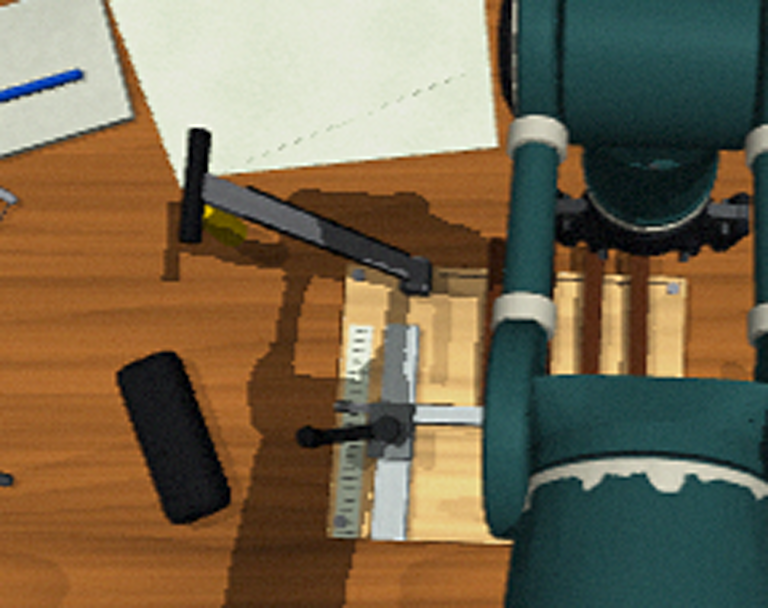

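Offsets to the face are 81.5–84 mm (allowed 74–91) and all strips are square. Refining the handle axis, then going over it.

Run:
```python
from h import *
import pickle
im,dt,C=pickle.load(open("/tmp/t30.pkl","rb"))
g=lambda a:(np.array(a,float)+.5)/3.2-.5+[60,80]
# rod top centreline seen at crop (198,135)-(191,238)
for z in(.312,.32): print(z,w2j(onz(C,g([(199,130),(191,240),(195,185)]),z)).round(4).tolist())
C2=campose("side")
p,d1=ray(C,g([(191,238)]))
goj(.075,.248,.38,180)
```

```text
0.312 [[0.1468, 0.2489], [0.0678, 0.2476], [0.107, 0.2482]]
0.32 [[0.144, 0.2457], [0.0658, 0.2444], [0.1047, 0.245]]
shift [   9.9  313.9 -116. ] turn [-0.  -0.2  0.2] | time 39.68 w 0.6
```

Emit:
arm_command --targets "0 0 -40 0 0 0 0.6;0 0 -80 0 0 0 0.6;0 0 -110 0 0 0 0.6;0 0 -110 0 0 0 0.6"

```text
time: 40.02
tool_pos: [0.5961, 0.0021, 0.3838]
tcp_rot: [0.055, 3.13, -0.0]
wrist_force: [1.4, -0.6, 1.9]
width: 0.597
```

Run:
```python
from h import *
bot.read_camera("top");bot.read_camera("top")
goj(.075,.248,.38,180)
```

```text
shift [ 11.2 313.9  -2.6] turn [0.  0.2 0.2] | time 40.12 w 0.603
```

Emit:
arm_command --targets "11 314 0 0 0 0 0.6;11 314 0 0 0 0 0.6;11 314 0 0 0 0 0.6;11 314 0 0 0 0 0.6;11 314 0 0 0 0 0.6;11 314 0 0 0 0 0.6;11 314 0 0 0 0 0.6;11 314 0 0 0 0 0.6;11 314 0 0 0 0 0.6;11 314 0 0 0 0 0.6"

```text
time: 40.95
tool_pos: [0.5923, 0.3173, 0.3724]
tcp_rot: [-0.051, -3.136, 0.005]
wrist_force: [0.3, -0.2, 0.8]
width: 0.597
```

Run:
```python
from h import *
bot.read_camera("top");bot.read_camera("top")
goj(.075,.247,.298,180)
im,d,C,st=shot("wrist"); cv2.imwrite("pics/w31.png",im)
print(proj(C,[[*j2w(x,.247),.312] for x in(.066,.075,.146)]))
im,d,C,st=shot("side"); cv2.imwrite("pics/s31.png",im[60:330,50:400].repeat(2,0).repeat(2,1))
```

```text
shift [-1.2  0.  76. ] turn [-0.1 -0.2  0.2] | time 41.05 w 0.598
[[254.67644755 190.21639203]
 [254.64036853 201.1231583 ]
 [254.38290354 278.95537545]]
```

View pics/w31.png

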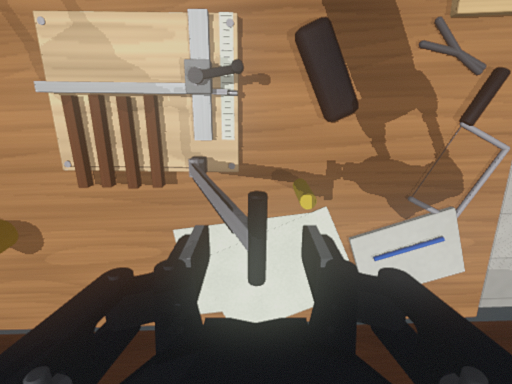

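View pics/s31.png

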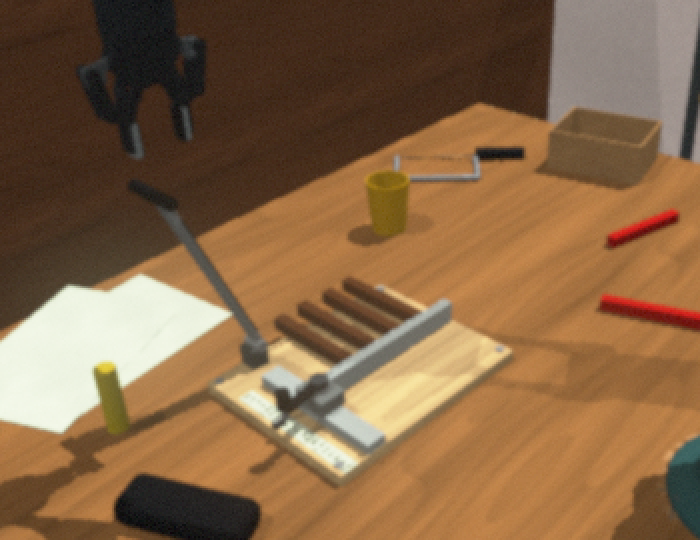

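The rod lies between the fingers (column 257, rows 192–285) and its near end is where predicted. Descending and gripping.

Emit:
arm_command --targets "-1 1 30 0 0 0 0.6;-1 1 60 0 0 0 0.6;-1 1 76 0 0 0 0.6;-1 1 76 0 0 0 0.6;-1 1 76 0 0 0 0.6;-1 1 76 0 0 0 0.05;-1 1 76 0 0 0 0.05;-1 1 76 0 0 0 0.05;-1 1 76 0 0 0 0.05;-1 1 76 0 0 0 0.05" --newtons 25

```text
time: 41.98
tool_pos: [0.5956, 0.3179, 0.3025]
tcp_rot: [0.056, 3.137, 0.003]
wrist_force: [1.0, 1.3, 4.2]
width: 0.175
```

```bash
cat > arc.py <<'E'
from h import *
import sys
st=bot.read_state(); p=w2j(st['tool_pos'])[0]; z=st['tool_pos'][2]
OZ=float(sys.argv[1]); n=float(sys.argv[2])
v=np.array([p[1]-.14,z+OZ-.048]); r=np.linalg.norm(v); phi=np.arctan2(v[1],-v[0])
print("w",st['width'].round(3),"F",st['wrist_force'].round(1),"jig",p.round(4),z.round(4),"r",r.round(4),"phi",phi.round(3))
Rc=R.from_rotvec(st["tcp_rot"])
for k in range(1,11):
    a=max(phi-n*k/10,float(sys.argv[3]))
    y=.14-.285*np.cos(a); zz=.048+.285*np.sin(a)-OZ
    w=j2w(.075,y); print(round(a,2),(Rc.inv().apply(np.array([*w,zz])-st['tool_pos'])*1000).round(0))
E
python3 arc.py .014 .45 0
```

```text
Traceback (most recent call last):
  File "arc.py", line 6, in <module>
    print("w",st['width'].round(3),"F",st['wrist_force'].round(1),"jig",p.round(4),z.round(4),"r",r.round(4),"phi",phi.round(3))
              ^^^^^^^^^^^^^^^^^
AttributeError: 'float' object has no attribute 'round'
```

```bash
sed -i "s/st\['width'\].round(3)/round(st['width'],3)/" arc.py; python3 arc.py .010 .5 0
```

```text
w 0.175 F [1.  1.3 4.2] jig [0.0765 0.2498] 0.3025 r 0.2864 phi 1.964
1.91 [  2. -14.  -4.]
1.86 [  2. -27.  -8.]
1.81 [  2. -41. -12.]
1.76 [  2. -55. -15.]
1.71 [  2. -69. -18.]
1.66 [  2. -83. -19.]
1.61 [  2. -97. -20.]
1.56 [   2. -112.  -21.]
1.51 [   2. -126.  -20.]
1.46 [   2. -140.  -19.]
```

Gripped on the rod. Swinging the bar along its arc.

Emit:
arm_command --targets "1 -7 -2 0 0 0 0.05;1 -18 -6 0 0 0 0.05;1 -32 -10 0 0 0 0.05;1 -48 -14 0 0 0 0.05;1 -62 -17 0 0 0 0.05;1 -78 -19 0 0 0 0.05;1 -94 -20 0 0 0 0.05;1 -110 -21 0 0 0 0.05;1 -126 -20 0 0 0 0.05;1 -140 -19 0 0 0 0.05"

```text
time: 42.82
tool_pos: [0.5887, 0.1754, 0.3191]
tcp_rot: [0.057, 3.14, -0.0]
wrist_force: [5.2, 3.5, -2.6]
width: 0.175
```

```bash
python3 arc.py .010 .5 0
```

```text
w 0.175 F [ 5.2  3.5 -2.6] jig [0.0753 0.1071] 0.3191 r 0.2831 phi 1.454
1.4 [  0. -14.   0.]
1.35 [  0. -28.   3.]
1.3 [  0. -42.   6.]
1.25 [  0. -56.  10.]
1.2 [  1. -69.  15.]
1.15 [  1. -82.  21.]
1.1 [  1. -95.  27.]
1.05 [   1. -108.   33.]
1.0 [   1. -120.   41.]
0.95 [   1. -132.   49.]
```

Emit:
arm_command --targets "0 -14 0 0 0 0 0.05;0 -28 3 0 0 0 0.05;0 -42 6 0 0 0 0.05;0 -56 10 0 0 0 0.05;0 -69 15 0 0 0 0.05;0 -82 21 0 0 0 0.05;0 -95 27 0 0 0 0.05;0 -108 33 0 0 0 0.05;0 -120 41 0 0 0 0.05;0 -132 49 0 0 0 0.05"

```text
time: 43.65
tool_pos: [0.5825, 0.0443, 0.2688]
tcp_rot: [-0.056, -3.138, 0.0]
wrist_force: [-2.3, 2.8, 0.0]
width: 0.174
```

```bash
python3 arc.py .010 .5 0
```

```text
w 0.174 F [-2.3  2.8  0. ] jig [ 0.0743 -0.0242] 0.2688 r 0.2832 phi 0.952
0.9 [ -1. -12.   7.]
0.85 [ -1. -23.  16.]
0.8 [ -1. -34.  26.]
0.75 [ -1. -44.  36.]
0.7 [ -1. -53.  47.]
0.65 [ -1. -62.  58.]
0.6 [ -1. -71.  69.]
0.55 [ -1. -78.  81.]
0.5 [ -1. -86.  94.]
0.45 [ -1. -92. 106.]
```

Emit:
arm_command --targets "-1 -12 7 0 0 0 0.05;-1 -23 16 0 0 0 0.05;-1 -34 26 0 0 0 0.05;-1 -44 36 0 0 0 0.05;-1 -53 47 0 0 0 0.05;-1 -62 58 0 0 0 0.05;-1 -71 69 0 0 0 0.05;-1 -78 81 0 0 0 0.05;-1 -86 94 0 0 0 0.05;-1 -92 106 0 0 0 0.05"

```text
time: 44.48
tool_pos: [0.579, -0.0471, 0.1613]
tcp_rot: [-0.056, -3.135, -0.001]
wrist_force: [-5.0, 2.5, 0.7]
width: 0.176
```

```bash
python3 arc.py .010 .46 -.1
python3 - <<'E'
from h import *
im=bot.read_camera("wrist")[0]; cv2.imwrite("pics/w32.png",im)
E
```

```text
w 0.176 F [-5.   2.5  0.7] jig [ 0.0744 -0.1157] 0.1613 r 0.2838 phi 0.449
0.4 [-1. -6. 11.]
0.36 [ -1. -11.  24.]
0.31 [ -1. -16.  36.]
0.27 [ -1. -19.  49.]
0.22 [ -1. -23.  61.]
0.17 [ -1. -25.  74.]
0.13 [ -1. -27.  87.]
0.08 [ -1. -28. 100.]
0.04 [ -1. -29. 113.]
-0.01 [ -1. -29. 126.]
```

View pics/w32.png

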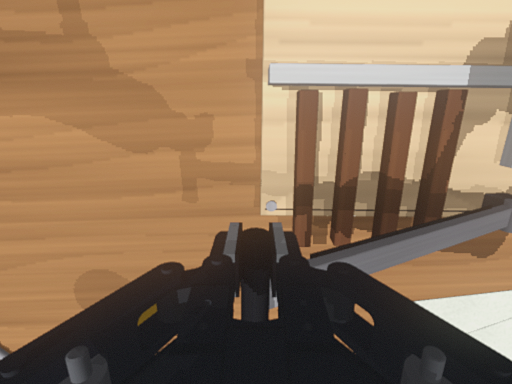

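The bar is following and the strips are undisturbed. Finishing the swing.

Emit:
arm_command --targets "-1 -6 11 0 0 0 0.05;-1 -11 24 0 0 0 0.05;-1 -16 36 0 0 0 0.05;-1 -19 49 0 0 0 0.05;-1 -23 61 0 0 0 0.05;-1 -25 74 0 0 0 0.05;-1 -27 87 0 0 0 0.05;-1 -28 98 0 0 0 0.05;-1 -29 108 0 0 0 0.05;-1 -29 117 0 0 0 0.05"

```text
time: 45.37
tool_pos: [0.5786, -0.0762, 0.045]
tcp_rot: [-0.055, -3.135, 0.001]
wrist_force: [-7.9, -3.1, 1.2]
width: 0.175
```

Emit:
arm_command --targets "0 0 3 0 0 0 0.05;0 0 6 0 0 0 0.05;0 0 9 0 0 0 0.05;0 0 9 0 0 0 0.05"

```text
time: 45.7
tool_pos: [0.5785, -0.0764, 0.036]
tcp_rot: [-0.054, -3.135, 0.002]
wrist_force: [-7.2, -3.4, -1.3]
width: 0.177
```

```bash
python3 arc.py .010 .1 -.1 | head -1
```

```text
w 0.177 F [-7.2 -3.4 -1.3] jig [ 0.0751 -0.1449] 0.036 r 0.2849 phi -0.007
```

Emit:
arm_command --targets "0 0 3 0 0 0 0.05;0 0 5 0 0 0 0.05;0 0 5 0 0 0 0.05;0 0 5 0 0 0 0.05"

```text
time: 46.03
tool_pos: [0.5786, -0.0764, 0.0333]
tcp_rot: [-0.054, -3.135, 0.002]
wrist_force: [-12.0, -1.8, 11.7]
width: 0.174
```

The upward force jumped to 12 N, so the bar is at its lower stop. Releasing and retreating upward.

Emit:
arm_command --targets "0 0 1 0 0 0 0.6;0 0 1 0 0 0 0.6;0 0 1 0 0 0 0.6;0 0 1 0 0 0 0.6;0 0 -30 0 0 0 0.6;0 0 -70 0 0 0 0.6;0 0 -110 0 0 0 0.6;0 0 -150 0 0 0 0.6;0 0 -150 0 0 0 0.6;0 0 -150 0 0 0 0.6"

```text
time: 46.87
tool_pos: [0.5848, -0.0759, 0.1876]
tcp_rot: [0.055, 3.132, -0.002]
wrist_force: [-0.3, -0.6, -0.5]
width: 0.598
```

Emit:
arm_command --targets "0 -40 -20 0 0 0 0.6;0 -80 -40 0 0 0 0.6;0 -120 -60 0 0 0 0.6;0 -160 -60 0 0 0 0.6;0 -190 -60 0 0 0 0.6;0 -190 -60 0 0 0 0.6;0 -190 -60 0 0 0 0.6"

```text
time: 47.45
tool_pos: [0.5738, -0.267, 0.2408]
tcp_rot: [-0.061, -3.138, -0.002]
wrist_force: [0.2, 0.1, -0.2]
width: 0.597
```

Run:
```python
from h import *
import pickle
im,d,C,st=shot("top"); big("pics/t33.png",im,140,140,180,125,4.3); pickle.dump((im,d,C),open("/tmp/t33.pkl","wb"))
S=strips()
T,fc,cx,cy=C
v,u=np.mgrid[:384,:512]; dirs=np.stack([(u-cx)/fc,-(v-cy)/fc,-np.ones(u.shape)],-1)@T[:3,:3].T
P=T[:3,3]+dirs*d[...,None]; J=w2j(P.reshape(-1,3)).reshape(384,512,2)
for y in (.12,.08,.04,0,-.04,-.08,-.12,-.145):
    m=(abs(J[...,1]-y)<.006)&(abs(J[...,0]-.105)<.006)&(d>0); print(y,m.sum(),np.median(P[m][:,2]).round(4) if m.any() else None)
im,d,C,st=shot("side"); big("pics/s33.png",im,110,110,220,165,3.5)
```

```text
px [457. 167.] 175 ctr [ 0.6135 -0.6044] size [0.017 0.126] ang 11.3 jig [[ 0.131  -0.6712]] jang 13.6
px [221. 188.] 463 ctr [0.554  0.1217] size [0.075 0.108] ang 179.8 jig [[0.0428 0.052 ]] jang 2.1
px [244. 187.] 245 ctr [0.5525 0.057 ] size [0.06 0.11] ang 170.2 jig [[ 0.0439 -0.0127]] jang -7.6
px [259. 188.] 231 ctr [ 0.5475 -0.0101] size [0.045 0.108] ang 179.7 jig [[ 0.0415 -0.0799]] jang 2.0
0.12 18 0.0488
0.08 16 0.0483
0.04 15 0.0492
0 15 0.0491
-0.04 17 0.0487
-0.08 15 0.0497
-0.12 20 0.0485
-0.145 15 0.0542
```

View pics/t33.png

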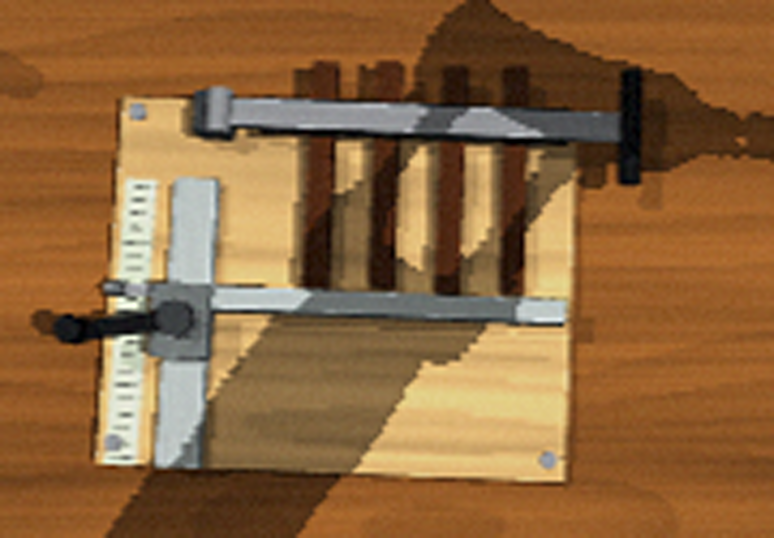

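View pics/s33.png

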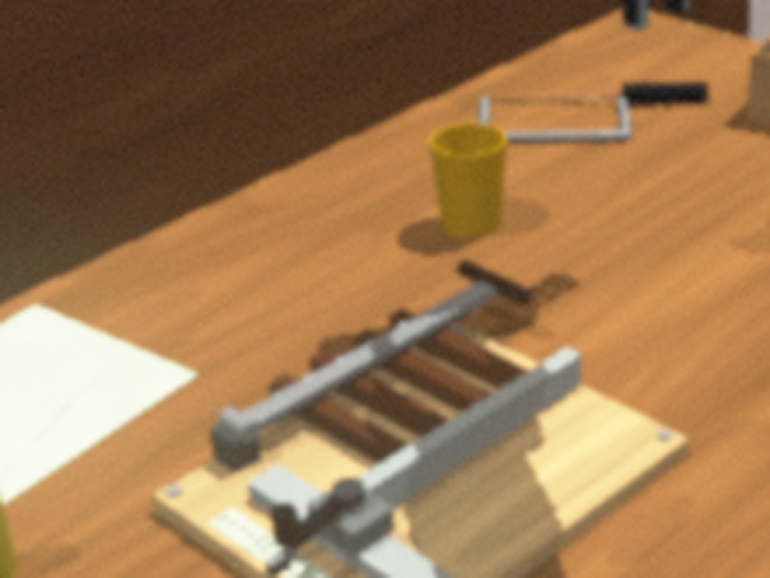

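The bar is level along its length (z 48–50 mm everywhere), all four strips are square against the stop, the lever is locked and the pointer is at the clip. The gripper is clear, so I'm handing in.

Run:
```python
from h import *
import pickle
im,d,C=pickle.load(open("/tmp/t33.pkl","rb"))
g=lambda a:(np.array(a,float)+.5)/4.3-.5+[140,140]
print(w2j(onz(C,g([(322,64),(388,64),(455,68),(514,68)]),.038)).round(4).tolist(), w2j(onz(C,g([(215,287),(560,301)]),.052)).round(4).tolist())
print(bot.finish_job())
```

```text
[[0.144, 0.0715], [0.1457, 0.0252], [0.1445, -0.0219], [0.146, -0.0632]] [[-0.0169, 0.1343], [-0.0181, -0.0998]]
the job is handed in; nothing more can be done
None
```

The jig is set up and the job was handed in at about 47.6 s. No verdict is reported.

**What I did:** I swung the lever open, slid the stop about 44 mm to the mark, and swung the lever back to its end stop. Then I laid all four dark strips on the board about 45 mm apart, leaving the red look-alikes where they were. Finally I swung the hold-down bar down until it pushed back with about 12 N.

**Last checks:**
- **Stop and lever:** The lever measured about −0.01 rad from locked. The stop face was about 2 mm past the mark and the middle of the pointer blade about 1 mm short of it. It wasn't clear which of the two counts as the tip, so I set the stop so that both are within 5 mm.
- **Strips:** Their centres were 81.5–84 mm from the stop face (allowed 74–91 mm) and within 70 mm of the middle line, and they were visibly square to the stop. I measured this before lowering the bar. Afterwards the far ends were still in line within 2 mm.
- **Hold-down bar:** Its top was level at 48–50 mm all along, so it is fully down.
- **Bystanders:** I didn't touch the cup, glue stick or glasses case, and they looked undisturbed in the pictures. I didn't measure their final positions.

**Did not agree:**
- The last top view put the stop face 3–4 mm nearer the robot than the wrist camera did. It also read about 3 mm off at the start, so I relied on the wrist camera.
- My automatic strip finder merged the strips with the bar in the final picture, so I measured the strip ends by hand.

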